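# Fit the lower die in the badge press

## Robot

A 6-joint arm with a two-finger parallel gripper is mounted at the origin on the work surface. World frame = base frame: x ahead of the robot, y to its left, z up, the work surface at z = 0. Lengths are in mm, angles in rad, forces in N, time in s.
With the tool pointing down it reaches from about 375 to 750 mm from the base axis. Payload 9 kg.
Tool frame: the origin (TCP) lies between the finger pads; the fingertips stand 8 mm ahead of it and the grasp point (between the pads) lies 11 mm behind it (r.nose_length is the distance from the TCP to the fingertips, in mm); z points along the fingers, y is the direction in which the jaws open and shut (so a half turn about z gives the same grasp; the last joint's range is limited). The gripper opens to 85 mm and grips with 20 to 120 N. Pads are 22 mm wide; open, the fingers measure 114 mm over their backs; the gripper's body (76 mm by 85 mm) begins 54 mm behind the grasp point. The pads swing forward as they close: fully open they stand 13 mm farther back than shut.
Start: joints at [1.124, 0.104, 0.097, 1.564, 0, 1.353], TCP at [136.087, 584.394, 239.331] pointing down, gripper open.
Joint ranges: [-2.99, 2.99], [-0.84, 1.86], [-1.1, 1.16], [-1.84, 2.11], [-1.51, 1.56], [-3.14, 3.14]. Speed limits (rad/s): [2.22, 2.22, 2.57, 3.14, 3.14, 3.14].

## Interface

Orientations are given as a unit quaternion [x, y, z, w].
In Python, from station import r gives the robot as it stands.
- The arm moves only by the tool play_rows, never from a script. Its argument "steps" is a list of rows, each an object of numbers: "tx", "ty", "tz": the shift along the tool's x, y, z in cm; "ax", "ay", "az": the turn, a rotation vector about the tool's x, y, z in degrees; "gripper": the opening, from 0 (shut) to 1 (fully open). In form: [{"tx": .., "ty": .., "tz": .., "ax": .., "ay": .., "az": .., "gripper": ..}, ...]. A call has 1 to 20 rows; each row is the pose to reach, as a shift and turn from the pose measured when the call began, along the tool's axes at that moment; what a row does not reach only later rows make up. A row lasts 1/12 s, in which the tool goes at most 41.7 mm and 7.16 degrees, less where a joint would pass 70% of its speed; a pose out of reach is approached as far as the arm can. A call with a gripper value outside its range is refused whole. The fingers move at their own pace and stop on an object; "force" is the grip in N (left out, the last holds). Time passes only in rows, so rows that repeat a pose let the fingers close. It gives the time, the measured TCP pose, the force and the opening at its end, in the units of the state.
- r.sense(): the state, without advancing time (a new reading comes with each control period).
- r.grab_frame(name): name is "scene" or "top" or "wrist"; returns a dict with "img" (480x640x3 uint8, red, green, blue), "K" (3x3 intrinsics, pixels), "dist_coeffs" ([k1, k2, p1, p2, k3] as OpenCV has them; the pictures are not rectified), "T" (4x4, takes a point from camera to world coordinates). Camera axes: x right, y down, z forward; pixel columns grow to the right and rows downward; lengths in mm; the calibration is good to about 2 mm. A picture is of the moment at which its call begins. There is no depth.
- r.sign_off(): hands the job in, once; it reports no verdict.
The state is a dict: "t": time; "qpos": joint angles; "qvel": joint speeds; "effort": joint torques, N m; "tcp_pos": TCP position; "tcp_rot": TCP orientation; "force": force on the tool from outside, world axes, zero at the start; "ft_torque": the same for the moment, N m; "gripper_width": finger opening in mm.
Only numpy, scipy, OpenCV 4.12 (cv2) and the standard library are available. Lean on these libraries where they do the work, as an engineer would, in place of code of your own. Each camera call takes 0.05 s, during which the arm holds its last target.

## Task

One of the two seats on the badge press's die slide is empty; its bush may be clamped a little off the middle of its pocket, so find the bore by feel. From the wooden die rack take the steel die that is as wide as the one already on the slide; its shank is a close fit, so lean the die over by ten degrees or so, start the shank in the bore edge first, then straighten it and press it gently fully home without forcing it. Then push the slide by its knob all the way to its stop so that the new die stands under the ram, let go, and leave the other dies and the things on the bench where they are.

Things in the scene. Friction and masses are not known exactly. Their poses are not given: they have to be found in the camera images.
- die: The steel die to fit, standing in one of the rack's holes: a round head 44 mm across and 28 mm tall (a plain cylinder to grip, but for a fine groove) on a straight shank 20 mm in diameter and 24 mm long with a square-edged foot; 0.25 to 0.39 kg. Origin at the centre of the shank's foot, z up along its axis: head underside at z = 24 mm, top at 52 mm.
- seat (a point): Middle of the empty seat's pocket, level with the slide's flat top, 60 mm above the table; axes as press. A steel bush 38 mm square is clamped in it, anywhere from 5 mm nearer to 5 mm farther from the column (x; not y): its place is not reported. The bore in its middle is round, upright, 20.6 mm wide, 26 mm deep, without lead-in; the die's foot is 24 mm below the top when home.
- slide (a joint): The die slide, an aluminium block 84 mm (x) by 250 mm (y) by 30 mm high, in metres: 0 = pulled out to -y of the press (empty seat 140 mm to the -y side of the ram), 0.140 = at its stop (that seat right under the ram). Starts between 0 and 0.015. It takes about 6 N to move, also by a side push on the die, and stays where it is left.
- knob (a point): Centre of the black ball knob, 30 mm in diameter, on a 10 mm stem out of the slide's -y end; 48 mm above the table, 100 mm to the -y side of the seat. Pushing it to +y of the press closes the slide. Below it lies only the table or the press foot, 18 mm high.
- press: The grey cast badge press, bolted down. Origin on the table under the ram's axis; x points to its column (away from the robot, turned at most 0.2 rad), y along the slide. Head 60 mm wide (y), 190 to 270 mm above the table, x = -40 to 110 mm. Column x = 55 to 110 mm, y = -29 to 29 mm; a raised lever behind the head reaches 0.40 m. Foot 230 mm long (y), 18 mm high; bed and gibs 210 mm long, 38 mm high.
- ram (a point): Centre of the face of the upper die on the ram, 106 mm above the table; that die is 44 mm across and does not move.
- mate (a point): Centre of the top of the die already on the slide, clamped in the other seat 140 mm to the +y side of the empty one: 44 mm across, its top 28 mm above the slide.
- rack: Beech block, fixed, 85 mm (x) by 235 mm (y) by 45 mm high, origin at the centre of its underside, with three upright holes 30 mm in diameter and 33 mm deep in a row along its y, at y = -75, 0 and 75 mm. Each holds one die, its head resting on the block's top.
- die_small: A narrower die, in the rack: head 30 mm across, shank 12 mm; otherwise as die. Not wanted.
- die_large: A wider die, in the rack: head 58 mm across, shank 26 mm; otherwise as die. Not wanted.
- scissors: Scissors lying on the table, 165 mm long, 10 mm thick; origin at the pivot, blades to x.
- marker: A capped marker pen lying on the table, 130 mm long, 15 mm thick; origin under its middle.
- glue_stick: A white glue stick standing on the table, 27 mm across, 92 mm tall; origin under its centre.
- tape: A roll of tape lying flat, 94 mm across, 22 mm high; origin under its centre.
- shell_tin: A flat round tin of badge shells, 84 mm across, 37 mm high; origin under its centre.
- brush_jar: A glass jar of brushes, 72 mm across, 95 mm tall, brushes to 0.2 m; origin under its centre.
Things that resemble listed ones, but are neither listed nor needed, are in the scene too. What is shaped like the die but orange or red is not meant.

How it is judged (in metres and radians):
On the way, in this order (a step that is already met when the one before it is completed fails the run):
1. the die leans at least 5 degrees with the edge of its foot inside the bore (foot centre at least 1 mm below the mouth) (z of die in the frame of seat below -0.001 m and horizontal distance between die and seat below 0.012 m and angle between die's own z axis and vertical above 0.087 rad), for 0.1 s.
2. the die is straight and fully home while the slide is still out (z of die in the frame of seat below -0.0225 m and horizontal distance between die and seat below 0.0075 m and angle between die's own z axis and vertical below 0.04 rad and value of joint slide below 0.08 m), for 0.1 s.
At the end, for the whole second after the job is handed in: The 44 mm die is fully home in the seat (head within 1.5 mm of the slide's top, upright within 2 degrees), released and at rest, and the slide is within 4 mm of its stop, the die under the ram (z of die in the frame of seat below -0.0225 m and horizontal distance between die and seat below 0.0075 m and angle between die's own z axis and vertical below 0.04 rad and value of joint slide above 0.136 m and linear speed of die below 0.01 m/s); the robot touches nothing.
It fails at once if the die is forced: more than 30 N between it and the press (contact force between die and press above 30 N).
It fails at once if another die or a thing on the bench is moved by more than 20 mm (distance of any of die_small, die_large, scissors, marker, glue_stick, tape, shell_tin, brush_jar from where it was at the start of the episode above 0.02 m).
It also fails if it takes over 64 s, if anything falls off the work surface, if the arm or the gripper's body presses on something with over 40 N, if the wrist force passes 120 N, or if a joint passes its speed limit or range.

## Working session

There is one attempt and no reset: what is moved stays moved. The work goes in short steps, Python scripts to look and compute and a tool call to move; the robot and the scene stay as the last step left them, time stands still between calls to the robot, and variables do not carry over. Pictures are saved under pics/ and viewed, and the job is handed in when it is done.

Besides the shell and the picture viewer there is one more tool, called after "Call:" as name(argument=value, ...), one argument or row to a line, values as JSON. play_rows: Moves the arm, as the interface text tells. Its arguments: {"type":"object","properties":{"steps":{"type":"array","items":{"type":"object","properties":{"tx":{"type":"number"},"ty":{"type":"number"},"tz":{"type":"number"},"ax":{"type":"number"},"ay":{"type":"number"},"az":{"type":"number"},"gripper":{"type":"number"}}}},"force":{"type":"number"}},"required":["steps"]}

```bash
ls; mkdir -p pics
python3 - <<'E'
from station import r
import cv2
print(r.sense())
for n in ["scene","top","wrist"]:
    f=r.grab_frame(n); cv2.imwrite(f"pics/{n}0.png",f["img"][:,:,::-1]); print(n,f["K"],f["dist_coeffs"],f["T"])
E
```

```text
pics
{'t': 0.0, 'qpos': array([ 1.12428786e+00,  1.04703474e-01,  9.64358203e-02,  1.56386635e+00,
       -1.76684888e-05,  1.35311934e+00]), 'qvel': array([ 0.00121679,  0.00080173,  0.0015974 , -0.00076989, -0.00055821,
       -0.00061925]), 'effort': array([ 1.41128658e-03, -5.56933844e+01,  5.03647685e+01,  1.69780810e-02,
       -3.98174152e-04,  9.68520624e-07]), 'tcp_pos': array([135.94375163, 584.06573887, 238.50144976]), 'tcp_rot': array([ 1.14166233e-01,  9.93461436e-01, -6.35174527e-04, -2.09704513e-04]), 'force': array([-0.31265341, -0.7789874 , -0.45725297]), 'ft_torque': array([-0.03310803, -0.06267423,  0.01149395]), 'gripper_width': 85.41060900188106}
scene [[477.05957352   0.         320.98846545]
 [  0.         477.05957352 247.79015822]
 [  0.           0.           1.        ]] [-0.06425536  0.          0.          0.          0.        ] [[ 5.95685193e-01  5.49265226e-01 -5.86060460e-01  1.13119739e+03]
 [ 8.03093721e-01 -4.20119508e-01  4.22540026e-01 -4.82508943e+02]
 [-1.41288896e-02 -7.22362313e-01 -6.91370424e-01  7.82799996e+02]
 [ 0.00000000e+00  0.0000000
[... 255 characters left out ...]
14e-01  7.96862141e-02  4.64424927e+02]
 [-9.99885068e-01 -1.31509566e-02 -7.54346410e-03 -5.74965803e+01]
 [ 8.56683378e-03 -7.95826987e-02 -9.96791454e-01  1.18048002e+03]
 [ 0.00000000e+00  0.00000000e+00  0.00000000e+00  1.00000000e+00]]
wrist [[411.98473748   0.         321.45262883]
 [  0.         411.98473748 230.43304438]
 [  0.           0.           1.        ]] [0.01109015 0.         0.         0.         0.        ] [[ 2.26826970e-01  9.23371218e-01  3.09733951e-01  5.53486727e+01]
 [ 9.73935022e-01 -2.14948445e-01 -7.24412752e-02  6.01911942e+02]
 [-3.13357447e-04  3.18092377e-01 -9.48059672e-01  3.72820147e+02]
 [ 0.00000000e+00  0.00000000e+00  0.00000000e+00  1.00000000e+00]]
```

View pics/scene0.png

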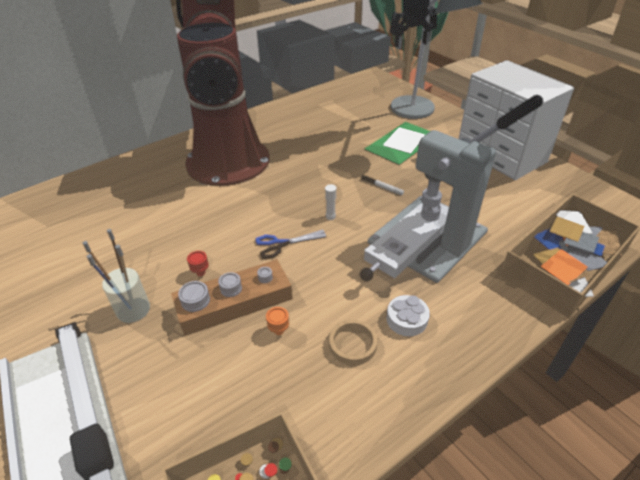

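View pics/top0.png

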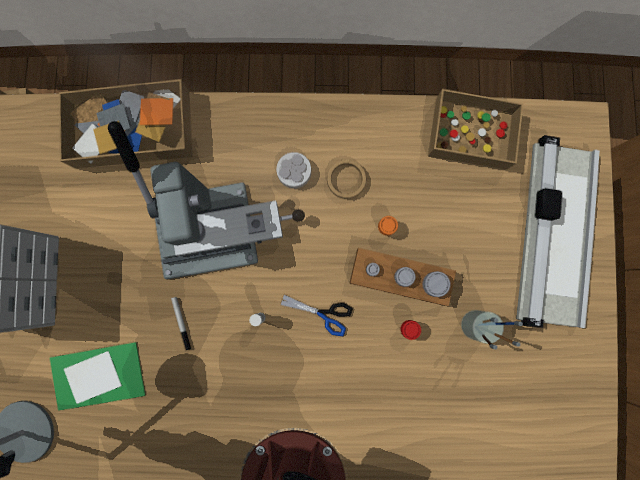

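View pics/wrist0.png

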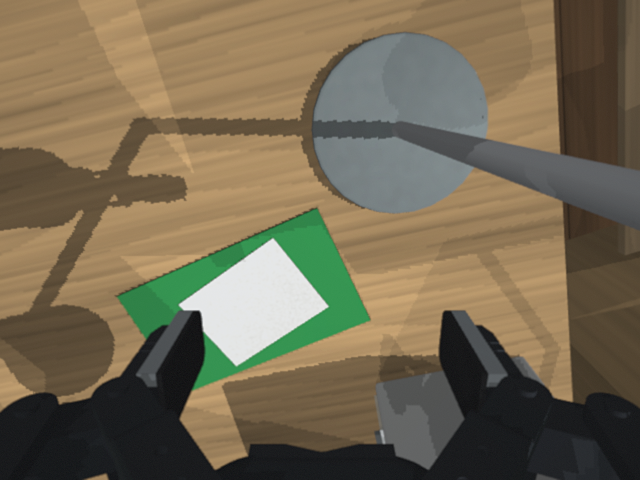

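The pictures show the rack dies at top-view pixels of about (373,269), (405,276) and (437,284). The empty seat is at about (256,222) and the knob at (298,215). I'll zoom in next to measure them.

```bash
cat > h.py <<'E'
import numpy as np, cv2
from station import r
def px2w(f,uv,z):
    n=cv2.undistortPoints(np.array([[uv]],float),f["K"],f["dist_coeffs"])[0,0]
    d=f["T"][:3,:3]@np.array([n[0],n[1],1]);o=f["T"][:3,3]
    return o+d*(z-o[2])/d[2]
def w2px(f,P):
    Ti=np.linalg.inv(f["T"]); p=np.atleast_2d(P)@Ti[:3,:3].T+Ti[:3,3]
    return cv2.projectPoints(p.astype(float),np.zeros(3),np.zeros(3),f["K"],f["dist_coeffs"])[0][:,0]
def crop(f,u,v,w,h,s,name):
    c=f["img"][v:v+h,u:u+w,::-1]; cv2.imwrite(name,cv2.resize(c,None,fx=s,fy=s,interpolation=cv2.INTER_CUBIC))
E
python3 - <<'E'
from h import *
f=r.grab_frame("top")
crop(f,345,240,130,75,6,"pics/rack.png"); crop(f,150,160,160,120,5,"pics/press.png")
g=r.grab_frame("scene"); crop(g,350,120,150,160,3.7,"pics/press_s.png")
for n,uv,z in [("small",(373,269),73),("mid",(405,276),73),("large",(437,284),73),("knob",(298,215),48),("seat",(256,222),60)]: print(n,px2w(f,uv,z).round(1))
E
```

```text
small [ 506.3 -178.7   73. ]
mid [ 491.3 -251.6   73. ]
large [ 473.9 -324.9   73. ]
knob [631.1  -5.6  48. ]
seat [611.8  90.5  60. ]
```

View pics/rack.png

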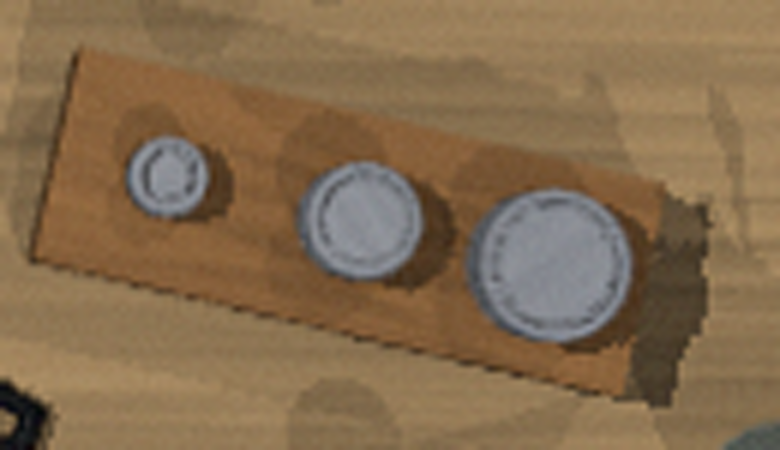

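View pics/press.png

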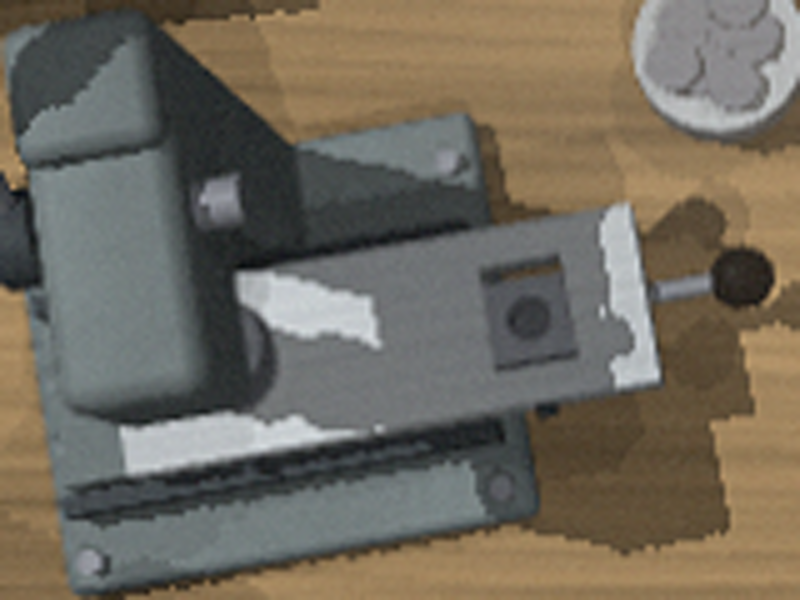

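View pics/press_s.png

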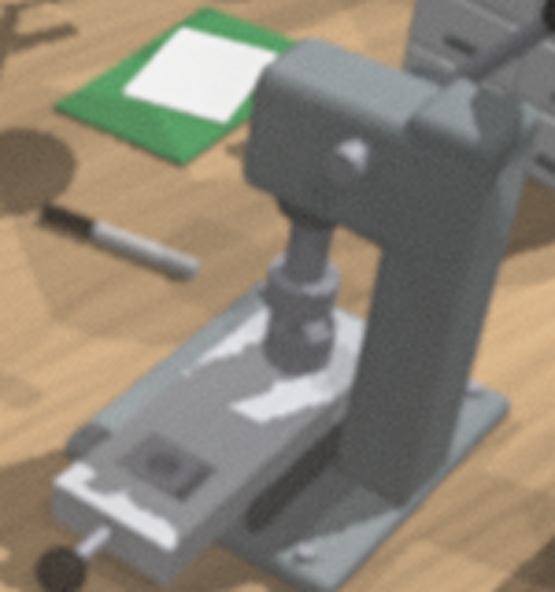

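Run:
```python
from h import *
print(r.nose_length)
f=r.grab_frame("top")
def P(x,y,ox,oy,s,z): return px2w(f,((x+.5)/s-.5+ox,(y+.5)/s-.5+oy),z)
A=P(627,203,150,160,5,60);B=P(662,383,150,160,5,60)
print("slide end corners",A,B,np.linalg.norm(A-B),"yaw",np.arctan2(*(A-B)[[1,0]]))
C=P(120,472,150,160,5,60);print("near edge dir yaw",np.arctan2(-(C-B)[0],(C-B)[1]),C)
bore=P(529,318,150,160,5,60);k=P(743,277,150,160,5,48)
print("bore",bore,"knob",k,"yaw knob-bore",np.arctan2(-(bore-k)[0],(bore-k)[1]),np.linalg.norm((bore-k)[:2]))
d=[P(170,176,345,240,6,73),P(366,220,345,240,6,73),P(556,265,345,240,6,73)]
print(d,np.linalg.norm(d[0]-d[1]),np.linalg.norm(d[2]-d[1]))
for a in [(80,48),(35,262),(625,395),(662,185)]: print(P(*a,345,240,6,45).round(1))
for n,uv,z in [("tape",(347,178),22),("tin",(294,170),37),("orange",(388,226),40),("scis",(318,315),5),("jar",(482,326),95),("brushtips",(540,346),150)]: print(n,px2w(f,uv,z).round(0))
```

```text
8.0
slide end corners [663.23836022  47.73645593  60.        ] [579.61714182  29.82226695  60.        ] 85.51857302970055 yaw 0.21104023993267002
near edge dir yaw 0.175984484360158 [535.18917976 279.66451755  60.        ]
bore [608.97445044  91.85683092  60.        ] knob [631.087992    -6.07674755  48.        ] yaw knob-bore 0.2220771189326125 100.39917585921863
[array([ 506.52441943, -178.51314669,   73.        ]), array([ 490.7617502 , -252.96095052,   73.        ]), array([ 474.5009795 , -325.48146242,   73.        ])] 76.09820784228843 74.32117672547112
[ 556.9 -146.3   45. ]
[ 473.7 -129.5   45. ]
[ 424.7 -359.2   45. ]
[ 506.3 -374.2   45. ]
tape [ 726. -121.   22.]
tin [741.   6.  37.]
orange [ 609. -217.   40.]
scis [397. -55.   5.]
jar [ 381. -421.   95.]
brushtips [ 343. -529.  150.]
```

```bash
cat >> h.py <<'E'
from scipy.spatial.transform import Rotation as R
def tool():
    s=r.sense(); return R.from_quat(s["tcp_rot"]),np.array(s["tcp_pos"]),s
def need(p,Rg=None):
    """shift in cm and turn deg in tool axes to reach p (mm), rotation Rg"""
    Rt,p0,s=tool(); d=Rt.inv().apply(np.array(p)-p0)/10
    a=np.zeros(3) if Rg is None else np.degrees((Rt.inv()*Rg).as_rotvec())
    return d.round(3),a.round(2)
def Rphi(phi,lean=None):
    c,s=np.cos(phi),np.sin(phi)
    return R.from_matrix(np.array([[c,s,0],[s,-c,0],[0,0,-1.]]))
E
python3 - <<'E'
from h import *
Rt,p,s=tool(); f=r.grab_frame("wrist")
for D in (0,60,110,140): print(D,w2px(f,[Rt.apply([0,0,D])+p])[0].round(0), w2px(f,[Rt.apply([60,0,D])+p])[0].round(0))
T=np.eye(4);T[:3,:3]=Rt.as_matrix();T[:3,3]=p; X=np.linalg.inv(T)@f["T"];print(X.round(3))
for q,ph in [((380,330,320),None),((430,150,320),-1.393),((609,92,180),-1.393)]:
    print(q,need(q,Rphi(ph) if ph else None))
E
```

```text
0 [324. 326.] [324. 165.]
60 [323. 263.] [323. 143.]
110 [323. 231.] [323. 133.]
140 [323. 217.] [323. 129.]
[[-0.00000e+00 -9.48000e-01 -3.18000e-01  8.25570e+01]
 [ 1.00000e+00 -0.00000e+00  1.00000e-03 -1.07800e+00]
 [-1.00000e-03 -3.18000e-01  9.48000e-01 -1.34205e+02]
 [ 0.00000e+00  0.00000e+00  0.00000e+00  1.00000e+00]]
(380, 330, 320) (array([-29.527, -19.238,  -8.083]), array([0., 0., 0.]))
(430, 150, 320) (array([-38.479, -35.635,  -8.08 ]), array([-1.000e-02, -2.000e-02, -1.133e+02]))
(609, 92, 180) (array([-57.229, -37.221,   5.919]), array([-1.000e-02, -2.000e-02, -1.133e+02]))
```

Call:
play_rows(
  steps=[
    {"tx": -12,"ty": -10,"tz": -6,"az": -25},
    {"tx": -24.7,"ty": -20.3,"tz": -6,"az": -60},
    {"tx": -24.7,"ty": -20.3,"tz": -6,"az": -60},
    {"tx": -24.7,"ty": -20.3,"tz": -6,"az": -60},
    {"tx": -24.7,"ty": -20.3,"tz": -6,"az": -60},
    {"tx": -24.7,"ty": -20.3,"tz": -6,"az": -60},
    {"tx": -24.7,"ty": -20.3,"tz": -6,"az": -60},
    {"tx": -24.7,"ty": -20.3,"tz": -6,"az": -60},
    {"tx": -39.6,"ty": -40.5,"tz": -6,"az": -113.3},
    {"tx": -39.6,"ty": -40.5,"tz": -6,"az": -113.3},
    {"tx": -39.6,"ty": -40.5,"tz": -6,"az": -113.3},
    {"tx": -39.6,"ty": -40.5,"tz": -6,"az": -113.3},
    {"tx": -39.6,"ty": -40.5,"tz": -6,"az": -113.3},
    {"tx": -39.6,"ty": -40.5,"tz": -6,"az": -113.3},
    {"tx": -39.6,"ty": -40.5,"tz": -6,"az": -113.3},
    {"tx": -39.6,"ty": -40.5,"tz": -6,"az": -113.3},
    {"tx": -39.6,"ty": -40.5,"tz": -6,"az": -113.3},
    {"tx": -39.6,"ty": -40.5,"tz": -6,"az": -113.3},
  ],
)

```text
validation failed for argument at $.st...
```

Run:
```python
from h import *
print(tool()[1:],need((605,65,160),Rphi(-1.393)))
```

```text
(array([136.04896502, 584.31517675, 239.13795264]), {'t': 0.35, 'qpos': array([1.12429534e+00, 1.04242177e-01, 9.71012910e-02, 1.56390435e+00,
       1.08976676e-05, 1.35308573e+00]), 'qvel': array([-0.00127131,  0.00014447,  0.00096104,  0.00040144,  0.00080847,
        0.00046399]), 'effort': array([-1.84215722e-03, -5.56055117e+01,  5.03109312e+01,  5.52048601e-03,
       -3.22561173e-04,  1.58585959e-05]), 'tcp_pos': array([136.04896502, 584.31517675, 239.13795264]), 'tcp_rot': array([ 1.14145860e-01,  9.93463994e-01, -1.15878513e-04, -4.57278929e-05]), 'force': array([ 0.8899125 ,  0.83942311, -0.56424957]), 'ft_torque': array([-0.0022334 ,  0.04706078, -0.02722105]), 'gripper_width': 85.46479849413393}) (array([-57.452, -39.941,   7.92 ]), array([-1.000e-02, -2.000e-02, -1.133e+02]))
```

Call:
play_rows(
  steps=[
    {"tx": -12,"ty": -10,"tz": -6,"ax": 0,"ay": 0,"az": -25,"gripper": 1},
    {"tx": -24.7,"ty": -20.3,"tz": -6,"ax": 0,"ay": 0,"az": -60,"gripper": 1},
  ],
)

```text
t: 0.52
tcp_pos: [182.3, 523.0, 260.4]
tcp_rot: [-0.01, 1.0, -0.0, -0.0]
force: [1.2, 0.1, 1.8]
gripper_width: 85.7
```

Run:
```python
from h import *
print(need((330,330,300),Rphi(-2.2)),need((430,100,280),Rphi(-1.393)),need((550,72,165),Rphi(-1.393)))
```

```text
(array([-14.376, -19.589,  -3.956]), array([-1.000e-02, -4.000e-02, -5.281e+01])) (array([-23.917, -42.783,  -1.949]), array([ 0.000e+00, -4.000e-02, -9.905e+01])) (array([-35.864, -45.816,   9.547]), array([ 0.000e+00, -4.000e-02, -9.905e+01]))
```

Call:
play_rows(
  steps=[
    {"tx": -14.4,"ty": -19.6,"tz": -4,"ax": 0,"ay": 0,"az": -53,"gripper": 1},
    {"tx": -14.4,"ty": -19.6,"tz": -4,"ax": 0,"ay": 0,"az": -53,"gripper": 1},
    {"tx": -14.4,"ty": -19.6,"tz": -4,"ax": 0,"ay": 0,"az": -53,"gripper": 1},
    {"tx": -14.4,"ty": -19.6,"tz": -4,"ax": 0,"ay": 0,"az": -53,"gripper": 1},
    {"tx": -14.4,"ty": -19.6,"tz": -4,"ax": 0,"ay": 0,"az": -53,"gripper": 1},
    {"tx": -14.4,"ty": -19.6,"tz": -4,"ax": 0,"ay": 0,"az": -53,"gripper": 1},
    {"tx": -23.9,"ty": -42.8,"tz": -2,"ax": 0,"ay": 0,"az": -99,"gripper": 1},
    {"tx": -23.9,"ty": -42.8,"tz": -2,"ax": 0,"ay": 0,"az": -99,"gripper": 1},
    {"tx": -23.9,"ty": -42.8,"tz": -2,"ax": 0,"ay": 0,"az": -99,"gripper": 1},
    {"tx": -23.9,"ty": -42.8,"tz": -2,"ax": 0,"ay": 0,"az": -99,"gripper": 1},
    {"tx": -23.9,"ty": -42.8,"tz": -2,"ax": 0,"ay": 0,"az": -99,"gripper": 1},
    {"tx": -23.9,"ty": -42.8,"tz": -2,"ax": 0,"ay": 0,"az": -99,"gripper": 1},
    {"tx": -23.9,"ty": -42.8,"tz": -2,"ax": 0,"ay": 0,"az": -99,"gripper": 1},
    {"tx": -23.9,"ty": -42.8,"tz": -2,"ax": 0,"ay": 0,"az": -99,"gripper": 1},
    {"tx": -23.9,"ty": -42.8,"tz": -2,"ax": 0,"ay": 0,"az": -99,"gripper": 1},
  ],
)

```text
t: 1.77
tcp_pos: [431.3, 95.8, 279.8]
tcp_rot: [0.732, -0.682, 0.0, 0.001]
force: [0.0, 0.3, -0.5]
gripper_width: 85.4
```

Run:
```python
from h import *
print(tool()[2]["t"],tool()[1],need((605,65,165),Rphi(-1.393)))
f=r.grab_frame("wrist"); cv2.imwrite("pics/w1.png",f["img"][:,:,::-1])
```

```text
1.7667 [431.25014121  95.84956092 279.81402233] (array([  4.279, -17.123,  11.477]), array([ 0.04, -0.09, -6.16]))
```

View pics/w1.png

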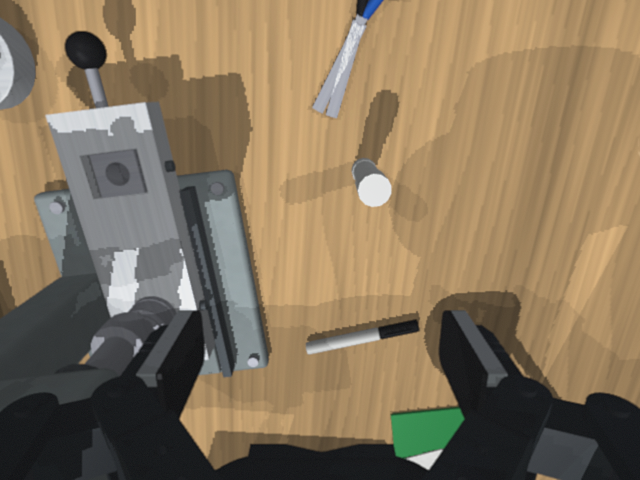

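Run:
```python
from h import *
print(need((609,92,170),Rphi(-1.393)))
```

```text
(array([  1.947, -17.751,  10.987]), array([ 0.06, -0.04, -5.59]))
```

Call:
play_rows(
  steps=[
    {"tx": 1.9,"ty": -17.8,"tz": 11,"ax": 0,"ay": 0,"az": -5.6,"gripper": 1},
    {"tx": 1.9,"ty": -17.8,"tz": 11,"ax": 0,"ay": 0,"az": -5.6,"gripper": 1},
    {"tx": 1.9,"ty": -17.8,"tz": 11,"ax": 0,"ay": 0,"az": -5.6,"gripper": 1},
    {"tx": 1.9,"ty": -17.8,"tz": 11,"ax": 0,"ay": 0,"az": -5.6,"gripper": 1},
    {"tx": 1.9,"ty": -17.8,"tz": 11,"ax": 0,"ay": 0,"az": -5.6,"gripper": 1},
    {"tx": 1.9,"ty": -17.8,"tz": 11,"ax": 0,"ay": 0,"az": -5.6,"gripper": 1},
    {"tx": 1.9,"ty": -17.8,"tz": 11,"ax": 0,"ay": 0,"az": -5.6,"gripper": 1},
    {"tx": 1.9,"ty": -17.8,"tz": 11,"ax": 0,"ay": 0,"az": -5.6,"gripper": 1},
  ],
)

```text
t: 2.48
tcp_pos: [609.0, 93.2, 170.1]
tcp_rot: [0.767, -0.642, -0.0, 0.001]
force: [0.1, -0.5, 0.8]
gripper_width: 85.6
```

Run:
```python
from h import *
f=r.grab_frame("wrist"); cv2.imwrite("pics/w2.png",f["img"][:,:,::-1]); Rt,p,s=tool(); print(s["t"],p,Rt.as_matrix().round(4))
crop(f,240,150,160,120,5,"pics/w2c.png")
np.savez("w2.npz",K=f["K"],d=f["dist_coeffs"],T=f["T"],p=p,R=Rt.as_matrix())
```

```text
2.5333 [609.24811435  93.15163908 171.55577665] [[ 1.765e-01 -9.843e-01  7.000e-04]
 [-9.843e-01 -1.765e-01 -9.000e-04]
 [ 1.000e-03 -6.000e-04 -1.000e+00]]
```

View pics/w2.png

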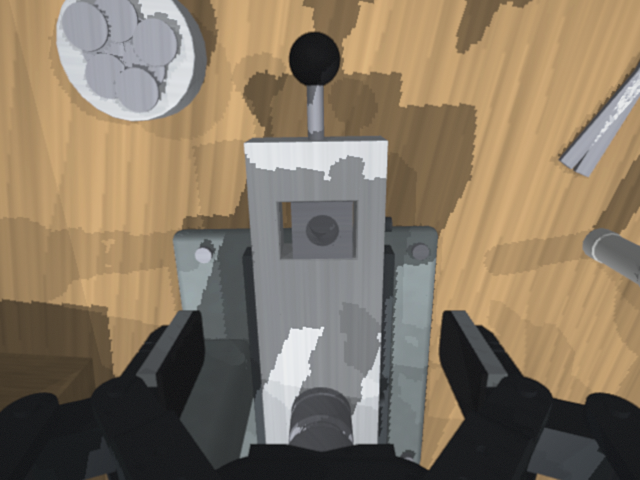

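View pics/w2c.png

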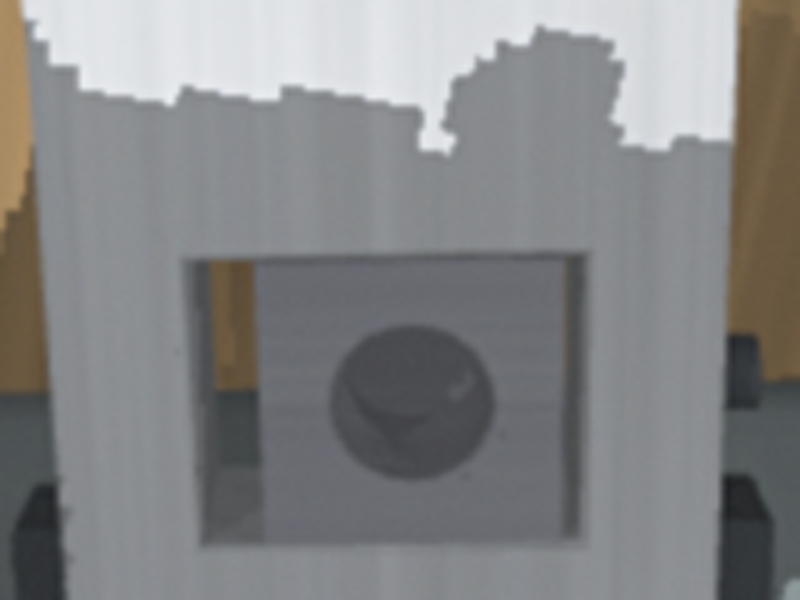

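Run:
```python
from h import *
w=np.load("w2.npz"); f=dict(K=w["K"],dist_coeffs=w["d"],T=w["T"])
def P(x,y,z=60): return px2w(f,((x+.5)/5-.5+240,(y+.5)/5-.5+150),z)
b=P(412.5,402.5); print("bore",b, "tool",w["R"].T@(b-w["p"]))
k=px2w(f,(314.5,59.5),48);print("knob",k)
# diameters
print(np.linalg.norm(P(330,402)-P(495,402)),np.linalg.norm(P(412,325)-P(412,480)))
L,Rr=P(25,30),P(735,30);print(np.linalg.norm(L-Rr),np.arctan2(*(L-Rr)[[1,0]]))
L2,R2=P(62,570),P(720,570);m=(L2+R2)/2-(L+Rr)/2;print("axis yaw",np.arctan2(-m[0],m[1]), "mid",(L+Rr)/2)
print("seat from knob", k[:2]+100*np.array([-np.sin(.178),np.cos(.178)]))
print(need((491,-253,183),Rphi(-1.785)), need((550,-100,200),Rphi(-1.6)))
```

```text
bore [607.58636775  92.30293574  60.        ] tool [  0.42558585   1.8489615  111.55524739]
knob [629.41077873  -4.86010852  48.        ]
20.6505845626579 20.4720528124528
83.70102185679089 0.17671626789235909
axis yaw 0.19287774118376388 mid [619.5214692   47.36687592  60.        ]
seat from knob [611.7046258   93.55986988]
(array([31.986, 17.748, -1.121]), array([-0.04, -0.05, 22.44])) (array([17.969,  9.239, -2.831]), array([-0.04, -0.06, 11.84]))
```

Call:
play_rows(
  steps=[
    {"tx": 32,"ty": 17.7,"tz": -1.1,"ax": 0,"ay": 0,"az": 22.4,"gripper": 1},
    {"tx": 32,"ty": 17.7,"tz": -1.1,"ax": 0,"ay": 0,"az": 22.4,"gripper": 1},
    {"tx": 32,"ty": 17.7,"tz": -1.1,"ax": 0,"ay": 0,"az": 22.4,"gripper": 1},
    {"tx": 32,"ty": 17.7,"tz": -1.1,"ax": 0,"ay": 0,"az": 22.4,"gripper": 1},
    {"tx": 32,"ty": 17.7,"tz": -1.1,"ax": 0,"ay": 0,"az": 22.4,"gripper": 1},
    {"tx": 32,"ty": 17.7,"tz": -1.1,"ax": 0,"ay": 0,"az": 22.4,"gripper": 1},
    {"tx": 32,"ty": 17.7,"tz": -1.1,"ax": 0,"ay": 0,"az": 22.4,"gripper": 1},
    {"tx": 32,"ty": 17.7,"tz": -1.1,"ax": 0,"ay": 0,"az": 22.4,"gripper": 1},
    {"tx": 32,"ty": 17.7,"tz": -1.1,"ax": 0,"ay": 0,"az": 22.4,"gripper": 1},
    {"tx": 32,"ty": 17.7,"tz": -1.1,"ax": 0,"ay": 0,"az": 22.4,"gripper": 1},
    {"tx": 32,"ty": 17.7,"tz": -1.1,"ax": 0,"ay": 0,"az": 22.4,"gripper": 1},
    {"tx": 32,"ty": 17.7,"tz": -1.1,"ax": 0,"ay": 0,"az": 22.4,"gripper": 1},
  ],
)

```text
t: 3.53
tcp_pos: [491.7, -252.6, 184.7]
tcp_rot: [-0.627, 0.779, -0.002, 0.0]
force: [0.4, -0.1, 0.2]
gripper_width: 85.5
```

Run:
```python
from h import *
f=r.grab_frame("wrist"); cv2.imwrite("pics/w3.png",f["img"][:,:,::-1]); Rt,p,s=tool(); print(s["t"],p,Rt.as_matrix().round(4))
crop(f,240,150,160,120,5,"pics/w3c.png")
np.savez("w3.npz",K=f["K"],d=f["dist_coeffs"],T=f["T"],p=p,R=Rt.as_matrix())
```

```text
3.5833 [ 491.86867767 -252.1226433   184.26968407] [[-0.2114 -0.9774  0.0026]
 [-0.9774  0.2114 -0.0022]
 [ 0.0016 -0.003  -1.    ]]
```

View pics/w3.png

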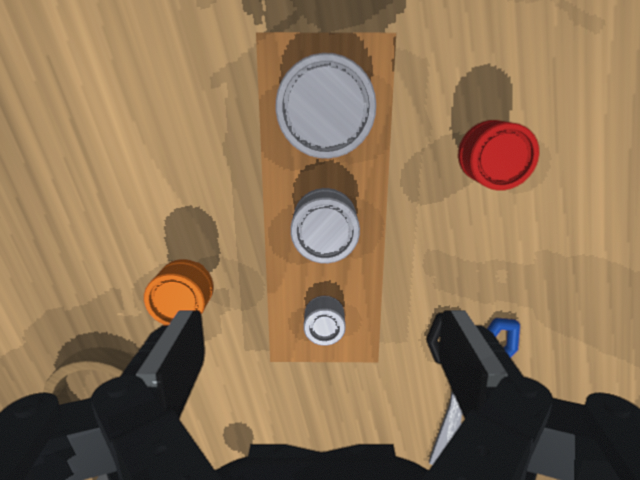

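View pics/w3c.png

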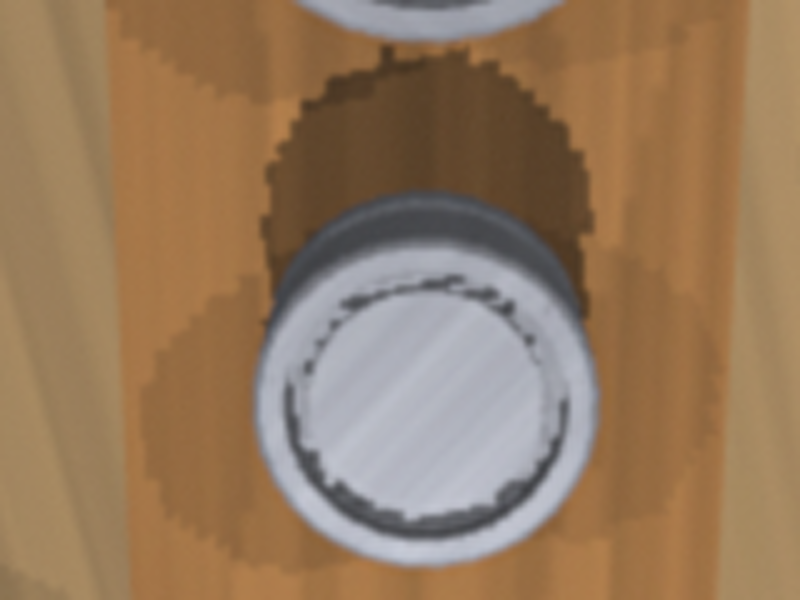

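Run:
```python
from h import *
w=np.load("w3.npz"); f=dict(K=w["K"],dist_coeffs=w["d"],T=w["T"])
def P(x,y,z=73): return px2w(f,((x+.5)/5-.5+240,(y+.5)/5-.5+150),z)
b=P(427.5,403.5); print("die",b, "tool",w["R"].T@(b-w["p"]),np.linalg.norm(P(255,403)-P(600,403)),np.linalg.norm(P(427,240)-P(427,567)))
print(need((b[0],b[1],54.5),Rphi(-1.785+np.pi/4)))
print(need((b[0],b[1],90),Rphi(-1.785+np.pi/4)))
```

```text
die [ 489.0807788 -252.5233639   73.       ] tool [  0.80541256   2.97922755 111.26253217] 43.45452732155267 43.47496735293574
(array([ 0.078,  0.304, 12.976]), array([ -0.13,  -0.15, -44.93]))
(array([0.083, 0.293, 9.426]), array([ -0.13,  -0.15, -44.93]))
```

Call:
play_rows(
  force=30,
  steps=[
    {"tx": 0.1,"ty": 0.3,"tz": 4,"ax": 0,"ay": 0,"az": -7,"gripper": 1},
    {"tx": 0.1,"ty": 0.3,"tz": 7,"ax": 0,"ay": 0,"az": -14,"gripper": 1},
    {"tx": 0.1,"ty": 0.3,"tz": 8,"ax": 0,"ay": 0,"az": -21,"gripper": 1},
    {"tx": 0.1,"ty": 0.3,"tz": 8,"ax": 0,"ay": 0,"az": -28,"gripper": 1},
    {"tx": 0.1,"ty": 0.3,"tz": 8,"ax": -0.1,"ay": -0.1,"az": -35,"gripper": 1},
    {"tx": 0.1,"ty": 0.3,"tz": 9,"ax": -0.1,"ay": -0.1,"az": -42,"gripper": 1},
    {"tx": 0.1,"ty": 0.3,"tz": 10,"ax": -0.1,"ay": -0.1,"az": -45,"gripper": 1},
    {"tx": 0.1,"ty": 0.3,"tz": 11.5,"ax": -0.1,"ay": -0.1,"az": -45,"gripper": 1},
    {"tx": 0.1,"ty": 0.3,"tz": 12.5,"ax": -0.1,"ay": -0.1,"az": -45,"gripper": 1},
    {"tx": 0.1,"ty": 0.3,"tz": 12.9,"ax": -0.1,"ay": -0.1,"az": -45,"gripper": 1},
    {"tx": 0.1,"ty": 0.3,"tz": 12.9,"ax": -0.1,"ay": -0.1,"az": -45,"gripper": 1},
  ],
)

```text
t: 4.5
tcp_pos: [488.8, -251.5, 54.5]
tcp_rot: [0.878, -0.478, -0.0, 0.0]
force: [-0.6, -1.0, -0.2]
gripper_width: 86.0
```

Run:
```python
from h import *
print(tool()[1],tool()[2]["force"])
f=r.grab_frame("wrist"); cv2.imwrite("pics/w4.png",f["img"][:,:,::-1])
```

```text
[ 488.79470269 -251.47035925   54.47593228] [-0.60174638 -1.00697041 -0.15917809]
```

View pics/w4.png

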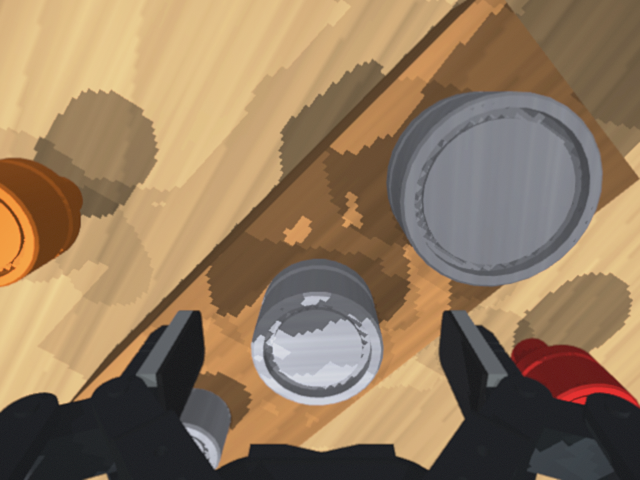

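Call:
play_rows(
  force=25,
  steps=[
    {"tx": 0,"ty": 0,"tz": 0,"ax": 0,"ay": 0,"az": 0,"gripper": 0.6},
    {"tx": 0,"ty": 0,"tz": 0,"ax": 0,"ay": 0,"az": 0,"gripper": 0.5},
    {"tx": 0,"ty": 0,"tz": 0,"ax": 0,"ay": 0,"az": 0,"gripper": 0.4},
    {"tx": 0,"ty": 0,"tz": 0,"ax": 0,"ay": 0,"az": 0,"gripper": 0.4},
    {"tx": 0,"ty": 0,"tz": 0,"ax": 0,"ay": 0,"az": 0,"gripper": 0.4},
    {"tx": 0,"ty": 0,"tz": 0,"ax": 0,"ay": 0,"az": 0,"gripper": 0.4},
    {"tx": 0,"ty": 0,"tz": 0,"ax": 0,"ay": 0,"az": 0,"gripper": 0.4},
    {"tx": 0,"ty": 0,"tz": 0,"ax": 0,"ay": 0,"az": 0,"gripper": 0.4},
  ],
)

```text
t: 5.22
tcp_pos: [489.7, -252.2, 56.3]
tcp_rot: [0.878, -0.478, 0.001, 0.0]
force: [1.2, 2.2, 5.9]
gripper_width: 43.1
```

Call:
play_rows(
  force=25,
  steps=[
    {"tx": 0,"ty": 0,"tz": 0,"ax": 0,"ay": 0,"az": 0,"gripper": 0.75},
    {"tx": 0,"ty": 0,"tz": 0,"ax": 0,"ay": 0,"az": 0,"gripper": 0.75},
    {"tx": 0,"ty": 0,"tz": 0,"ax": 0,"ay": 0,"az": 0,"gripper": 0.75},
    {"tx": 0,"ty": 0,"tz": -0.1,"ax": 0,"ay": 0,"az": 7,"gripper": 0.75},
    {"tx": 0,"ty": 0,"tz": -0.1,"ax": 0,"ay": 0,"az": 14,"gripper": 0.75},
    {"tx": 0,"ty": 0,"tz": -0.1,"ax": 0,"ay": 0,"az": 21,"gripper": 0.75},
    {"tx": 0,"ty": 0,"tz": -0.1,"ax": 0,"ay": 0,"az": 28,"gripper": 0.75},
    {"tx": 0,"ty": 0,"tz": -0.1,"ax": 0,"ay": 0,"az": 35,"gripper": 0.75},
    {"tx": 0,"ty": 0,"tz": -0.1,"ax": 0,"ay": 0,"az": 42,"gripper": 0.75},
    {"tx": 0,"ty": 0,"tz": -0.1,"ax": 0,"ay": 0,"az": 49,"gripper": 0.75},
    {"tx": 0,"ty": 0,"tz": -0.1,"ax": 0,"ay": 0,"az": 56,"gripper": 0.75},
    {"tx": 0,"ty": 0,"tz": -0.1,"ax": 0,"ay": 0,"az": 63,"gripper": 0.75},
    {"tx": 0,"ty": 0,"tz": -0.1,"ax": 0,"ay": 0,"az": 70,"gripper": 0.75},
    {"tx": 0,"ty": 0,"tz": -0.1,"ax": 0,"ay": 0,"az": 77,"gripper": 0.75},
    {"tx": 0,"ty": 0,"tz": -0.1,"ax": 0,"ay": 0,"az": 84,"gripper": 0.75},
    {"tx": 0,"ty": 0,"tz": -0.1,"ax": 0,"ay": 0,"az": 90,"gripper": 0.75},
    {"tx": 0,"ty": 0,"tz": -0.1,"ax": 0,"ay": 0,"az": 90,"gripper": 0.75},
    {"tx": 0,"ty": 0,"tz": -0.1,"ax": 0,"ay": 0,"az": 90,"gripper": 0.75},
  ],
)

```text
t: 6.72
tcp_pos: [489.6, -252.3, 57.1]
tcp_rot: [-0.284, 0.959, -0.001, 0.001]
force: [0.0, 0.3, 0.0]
gripper_width: 64.1
```

Run:
```python
from h import *
print(need((489.6,-252,56.8),Rphi(-2.57)),tool()[2]["force"])
```

```text
(array([-0.012,  0.022,  0.033]), array([-0.09,  0.05,  0.27])) [0.03534459 0.2711892  0.04267977]
```

Call:
play_rows(
  force=30,
  steps=[
    {"tx": 0,"ty": 0,"tz": 0,"ax": 0,"ay": 0,"az": 0,"gripper": 0.55},
    {"tx": 0,"ty": 0,"tz": 0,"ax": 0,"ay": 0,"az": 0,"gripper": 0.4},
    {"tx": 0,"ty": 0,"tz": 0,"ax": 0,"ay": 0,"az": 0,"gripper": 0.4},
    {"tx": 0,"ty": 0,"tz": 0,"ax": 0,"ay": 0,"az": 0,"gripper": 0.4},
    {"tx": 0,"ty": 0,"tz": 0,"ax": 0,"ay": 0,"az": 0,"gripper": 0.4},
  ],
)

```text
t: 7.13
tcp_pos: [489.5, -252.1, 57.2]
tcp_rot: [-0.285, 0.959, -0.001, 0.0]
force: [-1.6, 1.4, 3.7]
gripper_width: 42.9
```

Call:
play_rows(
  force=70,
  steps=[
    {"tx": 0,"ty": 0,"tz": 0,"ax": 0,"ay": 0,"az": 0,"gripper": 0.2},
    {"tx": 0,"ty": 0,"tz": 0,"ax": 0,"ay": 0,"az": 0,"gripper": 0.2},
    {"tx": 0,"ty": 0,"tz": -1,"ax": 0,"ay": 0,"az": 0,"gripper": 0.2},
    {"tx": 0,"ty": 0,"tz": -2.5,"ax": 0,"ay": 0,"az": 0,"gripper": 0.2},
    {"tx": 0,"ty": 0,"tz": -5,"ax": 0,"ay": 0,"az": 0,"gripper": 0.2},
    {"tx": 0,"ty": 0,"tz": -8,"ax": 0,"ay": 0,"az": 0,"gripper": 0.2},
    {"tx": 0,"ty": 0,"tz": -11,"ax": 0,"ay": 0,"az": 0,"gripper": 0.2},
    {"tx": 0,"ty": 0,"tz": -11,"ax": 0,"ay": 0,"az": 0,"gripper": 0.2},
    {"tx": 0,"ty": 0,"tz": -11,"ax": 0,"ay": 0,"az": 0,"gripper": 0.2},
  ],
)

```text
t: 7.88
tcp_pos: [490.2, -252.8, 169.0]
tcp_rot: [-0.285, 0.959, -0.002, 0.001]
force: [0.0, -0.6, -3.8]
gripper_width: 41.7
```

Run:
```python
from h import *
print(tool()[1:])
f=r.grab_frame("wrist"); crop(f,160,180,320,300,2,"pics/w5.png")
g=r.grab_frame("scene"); crop(g,150,150,260,195,3,"pics/s5.png")
```

```text
(array([ 490.20029877, -252.7971861 ,  169.04678544]), {'t': 7.8833, 'qpos': array([-7.13486949e-01, -5.20418628e-02, -1.88667563e-01,  1.42941407e+00,
        2.96093866e-04, -1.29054743e+00]), 'qvel': array([ 0.00102375,  0.02630291, -0.05964611, -0.01620085,  0.0006284 ,
       -0.00040031]), 'effort': array([ 1.14330060e-01, -5.25119090e+01,  5.55627072e+01,  3.64206769e-01,
        4.90173348e-03, -3.25287883e-04]), 'tcp_pos': array([ 490.20029877, -252.7971861 ,  169.04678544]), 'tcp_rot': array([-0.28454306,  0.9586603 , -0.0019241 ,  0.00140569]), 'force': array([ 0.0282395 , -0.57199308, -3.84500734]), 'ft_torque': array([ 0.02072353, -0.00680908,  0.00334148]), 'gripper_width': 41.65601086931528})
```

View pics/w5.png

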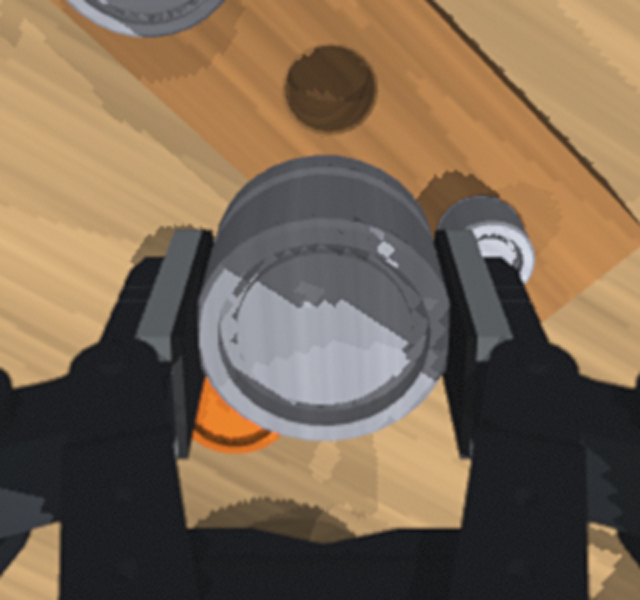

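View pics/s5.png

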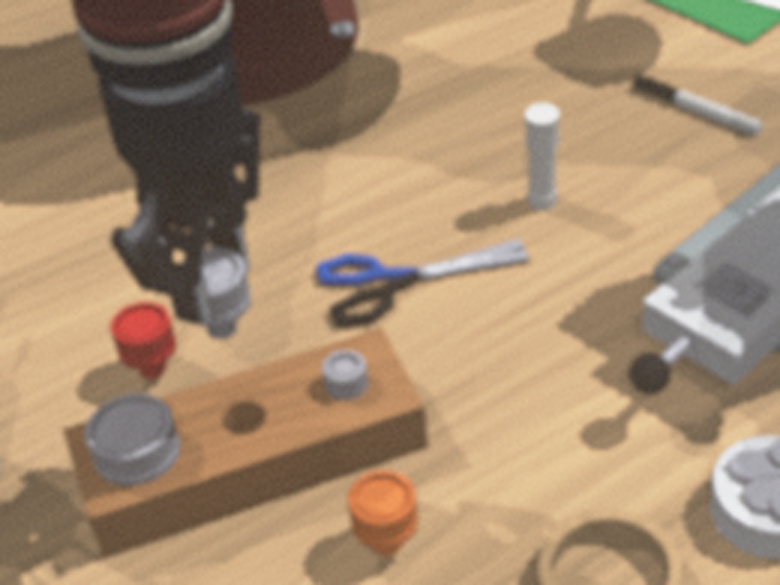

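Run:
```python
from h import *
f=r.grab_frame("wrist"); Rt,p,s=tool(); cv2.imwrite("pics/w6.png",f["img"][:,:,::-1]); crop(f,245,270,160,140,5,"pics/w6c.png")
for D in (-14,-15.8,-18,12):
    a=np.linspace(0,2*np.pi,73)
    P=np.array([Rt.apply([22*np.cos(t),22*np.sin(t),D])+p for t in a]); q=w2px(f,P)
    print(D,q.min(0).round(1),q.max(0).round(1), (((q+.5-[245,270])*5-.5).min(0)).round(0),(((q+.5-[245,270])*5-.5).max(0)).round(0))
```

```text
-14 [258.8 290.1] [387.6 400.8] [ 71. 102.] [715. 656.]
-15.8 [258.  292.7] [388.4 404.4] [ 67. 115.] [719. 674.]
-18 [257.  295.9] [389.5 409. ] [ 62. 131.] [724. 697.]
12 [268.2 259.2] [377.7 356.5] [118. -52.] [666. 435.]
```

View pics/w6c.png

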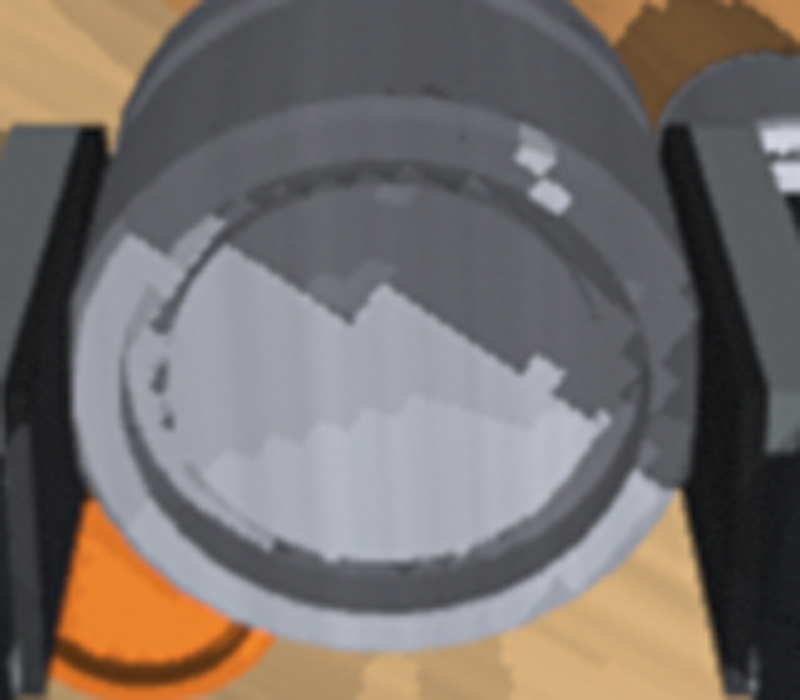

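```bash
cat >> h.py <<'E'
YAW=.177; ex=np.array([np.cos(YAW),np.sin(YAW),0]); ey=np.array([-np.sin(YAW),np.cos(YAW),0])
PHI=YAW-np.pi/2
def goal(bx,by,h,lean,L=36.2,bore=np.array([607.2,92.2,60.])):
    """foot centre at bore + bx ex + by ey, height h over slide top; lean deg (+ = low edge at +x)"""
    Rg=R.from_rotvec(np.radians(lean)*ey)*Rphi(PHI)
    F=bore+bx*ex+by*ey+np.array([0,0,h]); return F-Rg.apply([0,0,L]),Rg
def where(L=36.2,bore=np.array([607.2,92.2,60.])):
    Rt,p,s=tool(); F=p+Rt.apply([0,0,L])-bore; z=-Rt.apply([0,0,1])
    fo=np.array(s["force"])
    print("t%.2f foot bx %.2f by %.2f h %.2f  leanx %.2f leany %.2f deg  F x %.1f y %.1f z %.1f"%(s["t"],F@ex,F@ey,F[2],np.degrees(z@ex),np.degrees(z@ey),fo@ex,fo@ey,fo[2]),"ftq",s["ft_torque"].round(2),"w%.1f"%s["gripper_width"])
E
python3 - <<'E'
from h import *
p,Rg=goal(-1.5,0,25,10);print(p);print(need(p,Rg)); where()
p,Rg=goal(-1.5,0,40,0);print(need(p,Rg))
E
```

```text
[611.91128826  93.04271695 120.65004066]
(array([-29.128,  22.136,   4.503]), array([ -8.76,   5.89, -66.9 ]))
t8.03 foot bx -177.28 by -317.33 h 69.22  leanx 0.04 leany -0.07 deg  F x 0.7 y -0.1 z -3.8 ftq [0.04 0.03 0.03] w41.8
(array([-28.549,  22.383,   2.949]), array([ 7.000e-02,  4.000e-02, -6.708e+01]))
```

Call:
play_rows(
  steps=[
    {"tx": -3,"ty": 2,"tz": 0,"ax": 0,"ay": 0,"az": -7,"gripper": 0.2},
    {"tx": -6,"ty": 4.5,"tz": 0,"ax": 0,"ay": 0,"az": -14,"gripper": 0.2},
    {"tx": -9,"ty": 7,"tz": 0,"ax": 0,"ay": 0,"az": -21,"gripper": 0.2},
    {"tx": -12,"ty": 9.5,"tz": 0,"ax": 0,"ay": 0,"az": -28,"gripper": 0.2},
    {"tx": -15,"ty": 12,"tz": 0,"ax": 0,"ay": 0,"az": -35,"gripper": 0.2},
    {"tx": -18,"ty": 14.5,"tz": 0,"ax": 0,"ay": 0,"az": -42,"gripper": 0.2},
    {"tx": -21,"ty": 17,"tz": 0,"ax": 0,"ay": 0,"az": -49,"gripper": 0.2},
    {"tx": -24,"ty": 19,"tz": 0,"ax": 0,"ay": 0,"az": -56,"gripper": 0.2},
    {"tx": -26.5,"ty": 21,"tz": 1,"ax": 0,"ay": 0,"az": -63,"gripper": 0.2},
    {"tx": -28,"ty": 22,"tz": 2,"ax": 0,"ay": 0,"az": -67,"gripper": 0.2},
    {"tx": -28.5,"ty": 22.4,"tz": 3,"ax": 0,"ay": 0,"az": -67.1,"gripper": 0.2},
    {"tx": -28.5,"ty": 22.4,"tz": 3,"ax": 0,"ay": 0,"az": -67.1,"gripper": 0.2},
    {"tx": -28.5,"ty": 22.4,"tz": 3,"ax": 0,"ay": 0,"az": -67.1,"gripper": 0.2},
  ],
)

```text
t: 9.12
tcp_pos: [603.9, 91.5, 133.8]
tcp_rot: [0.766, -0.642, -0.002, 0.001]
force: [-0.5, -0.6, -3.6]
gripper_width: 41.6
```

Run:
```python
from h import *
where();p,Rg=goal(-1.5,0,10,10);print(need(p,Rg))
f=r.grab_frame("wrist"); cv2.imwrite("pics/w7.png",f["img"][:,:,::-1])
g=r.grab_frame("scene"); crop(g,320,100,200,200,3,"pics/s7.png")
```

```text
t9.12 foot bx -3.55 by -0.08 h 37.65  leanx 0.24 leany -0.09 deg  F x -0.6 y -0.5 z -3.6 ftq [-0.03 -0.07  0.04] w41.6
(array([-0.011, -0.831,  2.816]), array([-9.76,  0.1 , -0.06]))
```

View pics/w7.png

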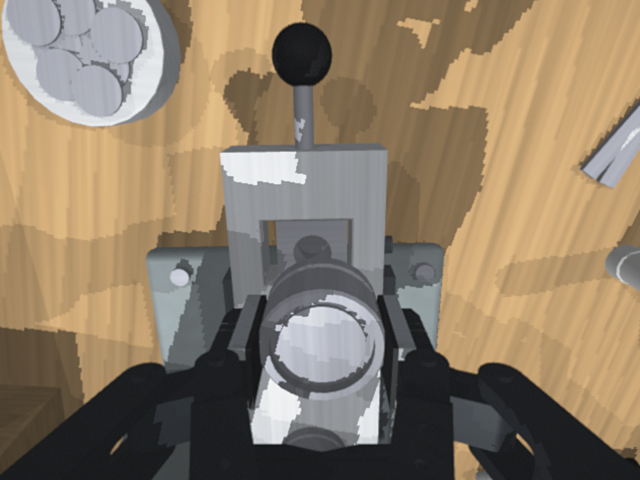

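View pics/s7.png

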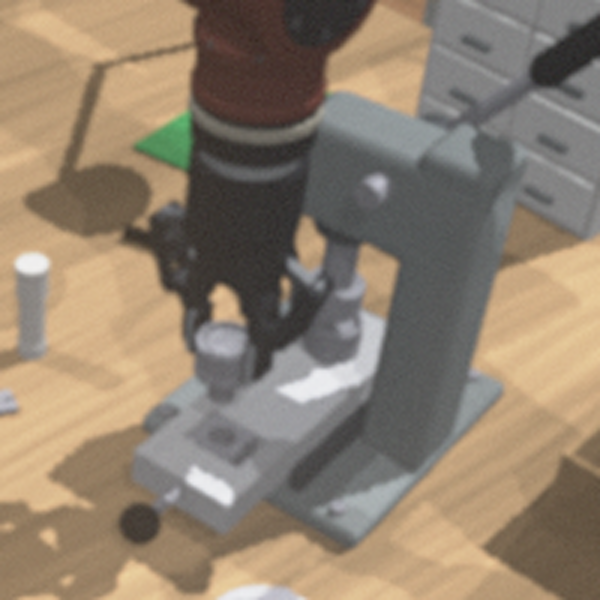

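Run:
```python
from h import *
g=r.grab_frame("scene"); crop(g,365,195,70,65,9,"pics/s8.png")
Rt,p,s=tool(); where()
c=lambda q:((q+.5-[365,195])*9-.5).round(0)
for D in (-15.8,-13.5,12.2,36.2):
    rad=22 if D<36 else 10
    P=np.array([Rt.apply([rad*np.cos(t),rad*np.sin(t),D])+p for t in np.linspace(0,6.283,73)]); q=c(w2px(g,P)); print(D,q.min(0),q.max(0),(q.min(0)+q.max(0))/2)
b=np.array([607.2,92.2,60]);P=np.array([b+10.3*np.array([np.cos(t),np.sin(t),0]) for t in np.linspace(0,6.283,73)]);q=c(w2px(g,P)); print("bore",q.min(0),q.max(0),(q.min(0)+q.max(0))/2)
print(c(w2px(g,[b,b+ex*5,b+ey*5])))
```

```text
t9.27 foot bx -2.21 by -1.24 h 39.98  leanx 0.02 leany -0.05 deg  F x 0.6 y -0.6 z -3.7 ftq [0.05 0.02 0.01] w42.1
-15.8 [189.  98.] [381. 220.] [285. 159.]
-13.5 [188. 106.] [380. 228.] [284. 167.]
12.2 [180. 190.] [368. 312.] [274. 251.]
36.2 [222. 299.] [307. 355.] [264.5 327. ]
bore [218. 421.] [302. 479.] [260. 450.]
[[260. 450.]
 [276. 459.]
 [272. 440.]]
```

View pics/s8.png

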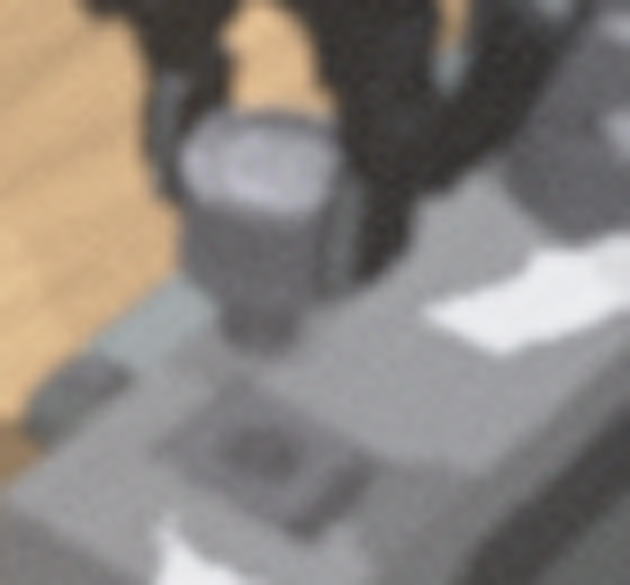

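Run:
```python
from h import *
for i in range(8):
    r.grab_frame("top"); where()
```

```text
t9.32 foot bx -2.03 by -1.23 h 40.19  leanx -0.01 leany -0.05 deg  F x -0.2 y -1.5 z -4.4 ftq [-0.02 -0.01 -0.  ] w41.4
t9.37 foot bx -1.92 by -1.11 h 40.29  leanx -0.02 leany -0.05 deg  F x -0.4 y -0.4 z -3.6 ftq [ 0.03 -0.02 -0.01] w41.8
t9.42 foot bx -1.85 by -0.96 h 40.27  leanx -0.03 leany -0.05 deg  F x -0.9 y -0.8 z -2.9 ftq [0.02 0.02 0.03] w42.0
t9.47 foot bx -1.88 by -0.80 h 40.13  leanx -0.01 leany -0.05 deg  F x -0.1 y 0.0 z -3.9 ftq [ 0.03 -0.    0.05] w42.0
t9.52 foot bx -1.91 by -0.60 h 40.00  leanx -0.00 leany -0.06 deg  F x -0.3 y -0.0 z -4.3 ftq [ 0.01  0.05 -0.07] w42.2
t9.57 foot bx -1.90 by -0.44 h 39.90  leanx -0.00 leany -0.06 deg  F x 0.5 y 1.0 z -3.7 ftq [ 0.05 -0.02  0.01] w42.0
t9.62 foot bx -1.96 by -0.31 h 39.81  leanx 0.01 leany -0.06 deg  F x 0.4 y -0.3 z -3.4 ftq [-0.03  0.03  0.01] w42.1
t9.67 foot bx -1.98 by -0.18 h 39.69  leanx 0.02 leany -0.07 deg  F x -0.3 y -0.9 z -3.1 ftq [-0.02 -0.05 -0.03] w41.8
```

Run:
```python
from h import *
p,Rg=goal(-1.2,.7,6,10);print(need(p,Rg))
```

```text
(array([-0.089, -0.707,  3.424]), array([-9.98,  0.07,  0.  ]))
```

Call:
play_rows(
  steps=[
    {"tx": -0.1,"ty": -0.3,"tz": 1,"ax": -4,"ay": 0,"az": 0,"gripper": 0.2},
    {"tx": -0.1,"ty": -0.5,"tz": 2,"ax": -8,"ay": 0,"az": 0,"gripper": 0.2},
    {"tx": -0.1,"ty": -0.7,"tz": 2.8,"ax": -10,"ay": 0,"az": 0,"gripper": 0.2},
    {"tx": -0.1,"ty": -0.7,"tz": 3.2,"ax": -10,"ay": 0,"az": 0,"gripper": 0.2},
    {"tx": -0.1,"ty": -0.7,"tz": 3.4,"ax": -10,"ay": 0,"az": 0,"gripper": 0.2},
    {"tx": -0.1,"ty": -0.7,"tz": 3.4,"ax": -10,"ay": 0,"az": 0,"gripper": 0.2},
    {"tx": -0.1,"ty": -0.7,"tz": 3.4,"ax": -10,"ay": 0,"az": 0,"gripper": 0.2},
    {"tx": -0.1,"ty": -0.7,"tz": 3.4,"ax": -10,"ay": 0,"az": 0,"gripper": 0.2},
    {"tx": -0.1,"ty": -0.7,"tz": 3.4,"ax": -10,"ay": 0,"az": 0,"gripper": 0.2},
    {"tx": -0.1,"ty": -0.7,"tz": 3.4,"ax": -10,"ay": 0,"az": 0,"gripper": 0.2},
    {"tx": -0.1,"ty": -0.7,"tz": 3.4,"ax": -10,"ay": 0,"az": 0,"gripper": 0.2},
  ],
)

```text
t: 10.58
tcp_pos: [612.1, 93.9, 102.4]
tcp_rot: [0.764, -0.639, -0.056, 0.066]
force: [-0.4, -0.2, -4.7]
gripper_width: 41.6
```

Run:
```python
from h import *
where()
f=r.grab_frame("wrist"); crop(f,200,150,240,180,3.3,"pics/w9.png")
g=r.grab_frame("scene"); crop(g,350,180,100,90,7,"pics/s9.png")
where()
```

```text
t10.58 foot bx -1.16 by 0.82 h 6.78  leanx 9.92 leany -0.05 deg  F x -0.5 y -0.1 z -4.7 ftq [ 0.03 -0.28 -0.01] w41.6
t10.68 foot bx -1.21 by 0.85 h 6.49  leanx 9.94 leany -0.06 deg  F x -0.0 y 0.6 z -3.4 ftq [ 0.04 -0.3   0.02] w41.9
```

View pics/w9.png

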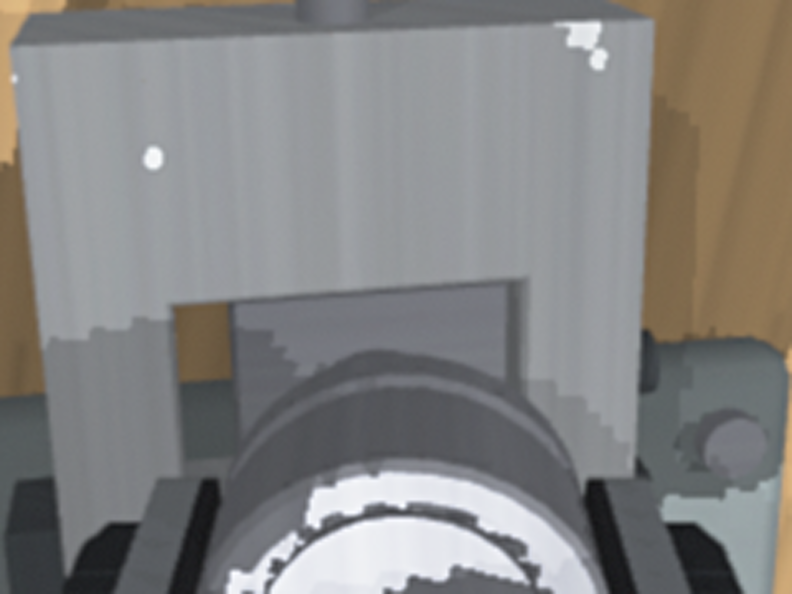

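View pics/s9.png

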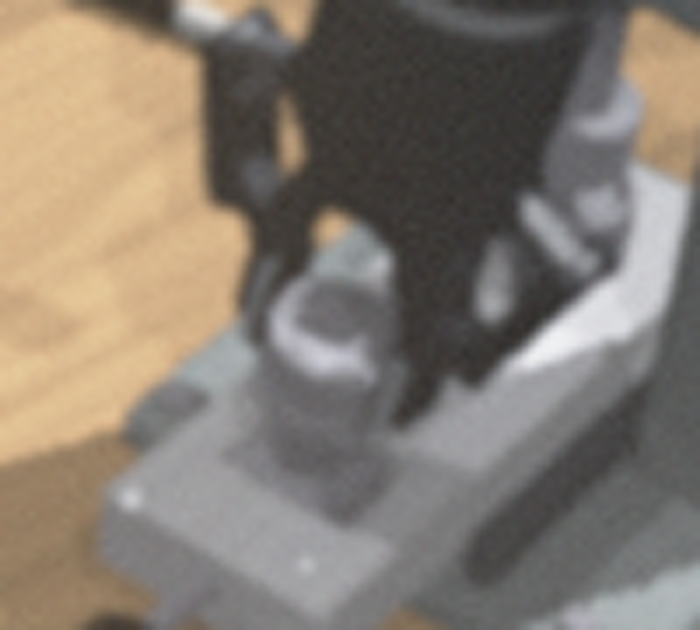

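Call:
play_rows(
  steps=[
    {"tx": 0,"ty": -0.02,"tz": 0.1,"ax": 0,"ay": 0,"az": 0,"gripper": 0.2},
    {"tx": 0,"ty": -0.035,"tz": 0.2,"ax": 0,"ay": 0,"az": 0,"gripper": 0.2},
    {"tx": 0,"ty": -0.05,"tz": 0.3,"ax": 0,"ay": 0,"az": 0,"gripper": 0.2},
    {"tx": 0,"ty": -0.07,"tz": 0.4,"ax": 0,"ay": 0,"az": 0,"gripper": 0.2},
    {"tx": 0,"ty": -0.07,"tz": 0.4,"ax": 0,"ay": 0,"az": 0,"gripper": 0.2},
    {"tx": 0,"ty": -0.07,"tz": 0.4,"ax": 0,"ay": 0,"az": 0,"gripper": 0.2},
  ],
)

```text
t: 11.18
tcp_pos: [612.0, 93.9, 97.9]
tcp_rot: [0.764, -0.639, -0.056, 0.067]
force: [0.3, -0.2, -3.5]
gripper_width: 42.2
```

Run:
```python
from h import *
where()
```

```text
t11.18 foot bx -1.31 by 0.85 h 2.27  leanx 9.96 leany -0.06 deg  F x 0.3 y -0.2 z -3.5 ftq [ 0.06 -0.3  -0.06] w42.2
```

Not in contact yet. I'll lower another 2 mm slowly.

Call:
play_rows(
  steps=[
    {"tx": 0,"ty": -0.009,"tz": 0.05,"ax": 0,"ay": 0,"az": 0,"gripper": 0.2},
    {"tx": 0,"ty": -0.017,"tz": 0.1,"ax": 0,"ay": 0,"az": 0,"gripper": 0.2},
    {"tx": 0,"ty": -0.026,"tz": 0.15,"ax": 0,"ay": 0,"az": 0,"gripper": 0.2},
    {"tx": 0,"ty": -0.026,"tz": 0.15,"ax": 0,"ay": 0,"az": 0,"gripper": 0.2},
    {"tx": 0,"ty": -0.026,"tz": 0.15,"ax": 0,"ay": 0,"az": 0,"gripper": 0.2},
  ],
)

```text
t: 11.6
tcp_pos: [611.9, 93.9, 96.4]
tcp_rot: [0.764, -0.639, -0.056, 0.067]
force: [-0.3, 0.2, -3.7]
gripper_width: 41.9
```

Run:
```python
from h import *
where()
```

```text
t11.60 foot bx -1.35 by 0.86 h 0.71  leanx 9.96 leany -0.07 deg  F x -0.3 y 0.2 z -3.7 ftq [ 0.02 -0.28 -0.06] w41.9
```

Call:
play_rows(
  steps=[
    {"tx": 0,"ty": -0.009,"tz": 0.05,"ax": 0,"ay": 0,"az": 0,"gripper": 0.2},
    {"tx": 0,"ty": -0.017,"tz": 0.1,"ax": 0,"ay": 0,"az": 0,"gripper": 0.2},
    {"tx": 0,"ty": -0.017,"tz": 0.1,"ax": 0,"ay": 0,"az": 0,"gripper": 0.2},
    {"tx": 0,"ty": -0.017,"tz": 0.1,"ax": 0,"ay": 0,"az": 0,"gripper": 0.2},
  ],
)

```text
t: 11.93
tcp_pos: [612.0, 93.9, 95.4]
tcp_rot: [0.764, -0.639, -0.056, 0.067]
force: [-0.7, 0.1, -4.1]
gripper_width: 42.0
```

Run:
```python
from h import *
where()
```

```text
t11.93 foot bx -1.31 by 0.86 h -0.22  leanx 9.96 leany -0.06 deg  F x -0.7 y 0.2 z -4.1 ftq [ 0.03 -0.27  0.  ] w42.0
```

Call:
play_rows(
  steps=[
    {"tx": 0,"ty": -0.009,"tz": 0.05,"ax": 0,"ay": 0,"az": 0,"gripper": 0.2},
    {"tx": 0,"ty": -0.017,"tz": 0.1,"ax": 0,"ay": 0,"az": 0,"gripper": 0.2},
    {"tx": 0,"ty": -0.017,"tz": 0.1,"ax": 0,"ay": 0,"az": 0,"gripper": 0.2},
    {"tx": 0,"ty": -0.017,"tz": 0.1,"ax": 0,"ay": 0,"az": 0,"gripper": 0.2},
  ],
)

```text
t: 12.27
tcp_pos: [612.1, 93.9, 94.9]
tcp_rot: [0.764, -0.639, -0.056, 0.066]
force: [-0.6, 0.2, 1.4]
gripper_width: 41.7
```

Run:
```python
from h import *
where()
g=r.grab_frame("scene"); crop(g,365,200,70,60,9,"pics/s10.png")
```

```text
t12.27 foot bx -1.19 by 0.80 h -0.79  leanx 9.93 leany -0.05 deg  F x -0.6 y 0.3 z 1.4 ftq [-0.04  0.16 -0.03] w41.7
```

View pics/s10.png

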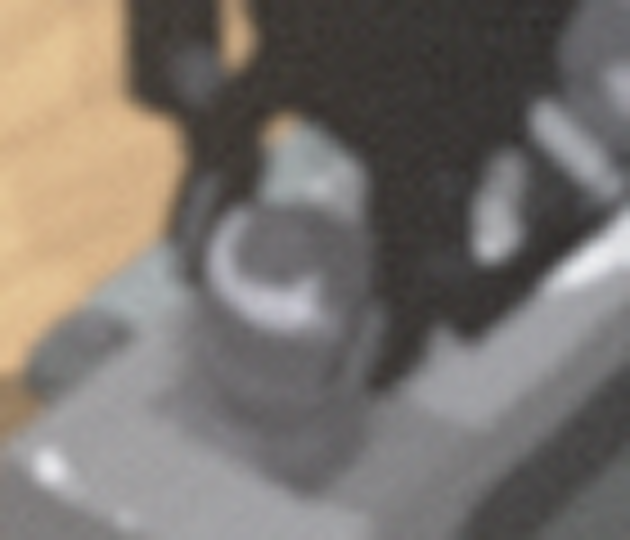

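Call:
play_rows(
  steps=[
    {"tx": 0,"ty": -0.035,"tz": -0.05,"ax": 0,"ay": 0,"az": 0,"gripper": 0.2},
    {"tx": 0,"ty": -0.075,"tz": -0.05,"ax": 0,"ay": 0,"az": 0,"gripper": 0.2},
    {"tx": 0,"ty": -0.085,"tz": 0,"ax": 0,"ay": 0,"az": 0,"gripper": 0.2},
    {"tx": 0,"ty": -0.09,"tz": 0.04,"ax": 0,"ay": 0,"az": 0,"gripper": 0.2},
    {"tx": 0,"ty": -0.09,"tz": 0.04,"ax": 0,"ay": 0,"az": 0,"gripper": 0.2},
    {"tx": 0,"ty": -0.09,"tz": 0.04,"ax": 0,"ay": 0,"az": 0,"gripper": 0.2},
  ],
)

```text
t: 12.82
tcp_pos: [613.1, 94.0, 94.4]
tcp_rot: [0.764, -0.639, -0.056, 0.066]
force: [0.4, 0.6, 0.3]
gripper_width: 41.6
```

Run:
```python
from h import *
where()
```

```text
t12.82 foot bx -0.16 by 0.81 h -1.21  leanx 9.91 leany -0.05 deg  F x 0.5 y 0.6 z 0.3 ftq [ 0.12 -0.18 -0.05] w41.6
```

Call:
play_rows(
  steps=[
    {"tx": 0,"ty": -0.03,"tz": -0.005,"ax": 0,"ay": 0,"az": 0,"gripper": 0.2},
    {"tx": 0,"ty": -0.06,"tz": -0.01,"ax": 0,"ay": 0,"az": 0,"gripper": 0.2},
    {"tx": 0,"ty": -0.06,"tz": -0.01,"ax": 0,"ay": 0,"az": 0,"gripper": 0.2},
    {"tx": 0,"ty": -0.06,"tz": -0.01,"ax": 0,"ay": 0,"az": 0,"gripper": 0.2},
  ],
)

```text
t: 13.15
tcp_pos: [613.6, 94.2, 94.3]
tcp_rot: [0.764, -0.639, -0.056, 0.066]
force: [0.4, 0.4, -0.8]
gripper_width: 41.5
```

Run:
```python
from h import *
where()
```

```text
t13.15 foot bx 0.39 by 0.84 h -1.33  leanx 9.92 leany -0.06 deg  F x 0.5 y 0.3 z -0.8 ftq [ 0.05 -0.   -0.03] w41.5
```

Call:
play_rows(
  steps=[
    {"tx": 0,"ty": -0.025,"tz": 0.01,"ax": 0,"ay": 0,"az": 0,"gripper": 0.2},
    {"tx": 0,"ty": -0.05,"tz": 0.03,"ax": 0,"ay": 0,"az": 0,"gripper": 0.2},
    {"tx": 0,"ty": -0.05,"tz": 0.05,"ax": 0,"ay": 0,"az": 0,"gripper": 0.2},
    {"tx": 0,"ty": -0.05,"tz": 0.05,"ax": 0,"ay": 0,"az": 0,"gripper": 0.2},
    {"tx": 0,"ty": -0.05,"tz": 0.05,"ax": 0,"ay": 0,"az": 0,"gripper": 0.2},
  ],
)

```text
t: 13.57
tcp_pos: [614.1, 94.2, 93.4]
tcp_rot: [0.764, -0.639, -0.056, 0.066]
force: [1.1, 0.7, -4.0]
gripper_width: 42.1
```

Run:
```python
from h import *
where()
```

```text
t13.57 foot bx 0.88 by 0.83 h -2.21  leanx 9.91 leany -0.06 deg  F x 1.2 y 0.5 z -4.0 ftq [ 0.08 -0.67  0.02] w42.1
```

Run:
```python
from h import *
r.grab_frame("top");where()
r.grab_frame("top");where()
for l,b in ((7,1.0),(6,1.05)):
    p,Rg=goal(b,.83,-2.3,l);print(need(p,Rg))
```

```text
t13.62 foot bx 0.89 by 0.83 h -2.13  leanx 9.91 leany -0.06 deg  F x 2.1 y 0.3 z -3.8 ftq [ 0.15 -0.77 -0.03] w42.1
t13.67 foot bx 0.85 by 0.83 h -2.15  leanx 9.92 leany -0.06 deg  F x 1.1 y 0.1 z -4.5 ftq [ 0.17 -0.81  0.03] w41.9
(array([-0.004,  0.17 ,  0.017]), array([2.97, 0.06, 0.01]))
(array([-0.004,  0.229,  0.02 ]), array([3.97, 0.06, 0.01]))
```

Call:
play_rows(
  steps=[
    {"tx": 0,"ty": 0.05,"tz": 0.005,"ax": 1,"ay": 0,"az": 0,"gripper": 0.2},
    {"tx": 0,"ty": 0.1,"tz": 0.01,"ax": 2,"ay": 0,"az": 0,"gripper": 0.2},
    {"tx": 0,"ty": 0.16,"tz": 0.015,"ax": 3,"ay": 0,"az": 0,"gripper": 0.2},
    {"tx": 0,"ty": 0.16,"tz": 0.015,"ax": 3,"ay": 0,"az": 0,"gripper": 0.2},
    {"tx": 0,"ty": 0.16,"tz": 0.015,"ax": 3,"ay": 0,"az": 0,"gripper": 0.2},
  ],
)

```text
t: 14.08
tcp_pos: [612.4, 94.0, 93.7]
tcp_rot: [0.765, -0.641, -0.039, 0.046]
force: [1.8, 0.6, -3.7]
gripper_width: 42.0
```

Run:
```python
from h import *
where()
r.grab_frame("top");where()
for l,b in ((3.5,1.1),(0,1.2)):
    p,Rg=goal(b,.83,-2.5,l);print(need(p,Rg))
```

```text
t14.08 foot bx 1.00 by 0.86 h -2.24  leanx 6.96 leany -0.06 deg  F x 1.9 y 0.2 z -3.7 ftq [ 0.13 -0.52  0.01] w42.0
t14.13 foot bx 1.02 by 0.87 h -2.28  leanx 6.98 leany -0.06 deg  F x 0.9 y 1.1 z -3.2 ftq [ 0.13 -0.43  0.03] w41.9
(array([-0.   ,  0.21 ,  0.028]), array([3.49, 0.06, 0.  ]))
(array([-0.   ,  0.42 ,  0.047]), array([ 6.99,  0.06, -0.  ]))
```

Call:
play_rows(
  steps=[
    {"tx": 0,"ty": 0.06,"tz": 0.01,"ax": 1,"ay": 0,"az": 0,"gripper": 0.2},
    {"tx": 0,"ty": 0.115,"tz": 0.015,"ax": 2,"ay": 0,"az": 0,"gripper": 0.2},
    {"tx": 0,"ty": 0.17,"tz": 0.02,"ax": 3,"ay": 0,"az": 0,"gripper": 0.2},
    {"tx": 0,"ty": 0.2,"tz": 0.025,"ax": 3.5,"ay": 0,"az": 0,"gripper": 0.2},
    {"tx": 0,"ty": 0.2,"tz": 0.025,"ax": 3.5,"ay": 0,"az": 0,"gripper": 0.2},
  ],
)

```text
t: 14.55
tcp_pos: [610.3, 93.6, 93.7]
tcp_rot: [0.766, -0.642, -0.02, 0.023]
force: [0.7, -0.6, -4.9]
gripper_width: 42.1
```

Run:
```python
from h import *
where()
for l,b in ((0,1.2),):
    p,Rg=goal(b,.83,-2.7,l);print(need(p,Rg))
```

```text
t14.55 foot bx 1.09 by 0.88 h -2.44  leanx 3.49 leany -0.06 deg  F x 0.6 y -0.7 z -4.9 ftq [ 0.06 -0.44  0.  ] w42.1
(array([0.001, 0.207, 0.032]), array([ 3.49,  0.06, -0.  ]))
```

Call:
play_rows(
  steps=[
    {"tx": 0,"ty": 0.06,"tz": 0.01,"ax": 1,"ay": 0,"az": 0,"gripper": 0.2},
    {"tx": 0,"ty": 0.115,"tz": 0.015,"ax": 2,"ay": 0,"az": 0,"gripper": 0.2},
    {"tx": 0,"ty": 0.17,"tz": 0.02,"ax": 3,"ay": 0,"az": 0,"gripper": 0.2},
    {"tx": 0,"ty": 0.2,"tz": 0.03,"ax": 3.5,"ay": 0.06,"az": 0,"gripper": 0.2},
    {"tx": 0,"ty": 0.2,"tz": 0.03,"ax": 3.5,"ay": 0.06,"az": 0,"gripper": 0.2},
    {"tx": 0,"ty": 0.2,"tz": 0.03,"ax": 3.5,"ay": 0.06,"az": 0,"gripper": 0.2},
  ],
)

```text
t: 15.05
tcp_pos: [608.3, 93.3, 93.5]
tcp_rot: [0.767, -0.642, -0.0, 0.0]
force: [0.9, -0.2, -4.4]
gripper_width: 41.6
```

Run:
```python
from h import *
where()
r.grab_frame("top");where()
g=r.grab_frame("scene"); crop(g,365,200,70,60,9,"pics/s11.png")
```

```text
t15.05 foot bx 1.20 by 0.86 h -2.65  leanx 0.03 leany -0.00 deg  F x 0.9 y -0.4 z -4.4 ftq [ 0.09 -0.15  0.01] w41.6
t15.10 foot bx 1.24 by 0.81 h -2.67  leanx 0.03 leany -0.01 deg  F x 0.1 y 0.3 z -2.8 ftq [ 0.04 -0.17 -0.01] w41.9
```

View pics/s11.png

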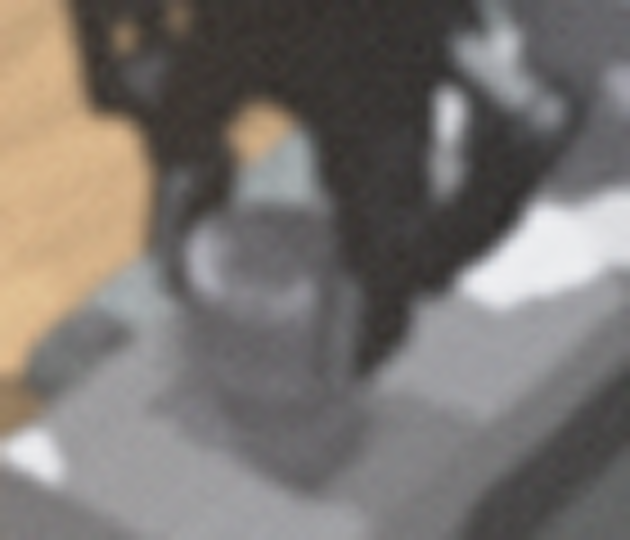

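Call:
play_rows(
  steps=[
    {"tx": 0,"ty": -0.01,"tz": 0.1,"ax": 0,"ay": 0,"az": 0,"gripper": 0.2},
    {"tx": 0,"ty": -0.01,"tz": 0.2,"ax": 0,"ay": 0,"az": 0,"gripper": 0.2},
    {"tx": 0,"ty": -0.01,"tz": 0.3,"ax": 0,"ay": 0,"az": 0,"gripper": 0.2},
    {"tx": 0,"ty": -0.01,"tz": 0.4,"ax": 0,"ay": 0,"az": 0,"gripper": 0.2},
    {"tx": 0,"ty": -0.01,"tz": 0.4,"ax": 0,"ay": 0,"az": 0,"gripper": 0.2},
  ],
)

```text
t: 15.57
tcp_pos: [608.3, 93.3, 89.1]
tcp_rot: [0.767, -0.642, -0.0, 0.0]
force: [0.5, 0.1, -3.9]
gripper_width: 42.3
```

Run:
```python
from h import *
where()
```

```text
t15.57 foot bx 1.25 by 0.86 h -7.07  leanx 0.06 leany -0.01 deg  F x 0.5 y 0.0 z -3.9 ftq [ 0.05 -0.17 -0.01] w42.3
```

Sliding in freely. Continuing down.

Call:
play_rows(
  steps=[
    {"tx": 0,"ty": -0.005,"tz": 0.1,"ax": 0,"ay": 0,"az": 0,"gripper": 0.2},
    {"tx": 0,"ty": -0.01,"tz": 0.2,"ax": 0,"ay": 0,"az": 0,"gripper": 0.2},
    {"tx": 0,"ty": -0.01,"tz": 0.3,"ax": 0,"ay": 0,"az": 0,"gripper": 0.2},
    {"tx": 0,"ty": -0.01,"tz": 0.4,"ax": 0,"ay": 0,"az": 0,"gripper": 0.2},
    {"tx": 0,"ty": -0.01,"tz": 0.5,"ax": 0,"ay": 0,"az": 0,"gripper": 0.2},
    {"tx": 0,"ty": -0.01,"tz": 0.6,"ax": 0,"ay": 0,"az": 0,"gripper": 0.2},
    {"tx": 0,"ty": -0.01,"tz": 0.6,"ax": 0,"ay": 0,"az": 0,"gripper": 0.2},
  ],
)

```text
t: 16.15
tcp_pos: [608.3, 93.3, 82.9]
tcp_rot: [0.767, -0.642, -0.0, 0.0]
force: [0.3, -0.2, -3.9]
gripper_width: 42.1
```

Run:
```python
from h import *
where()
```

```text
t16.15 foot bx 1.27 by 0.88 h -13.30  leanx 0.06 leany -0.01 deg  F x 0.3 y -0.3 z -3.9 ftq [ 0.03 -0.07 -0.05] w42.1
```

Call:
play_rows(
  steps=[
    {"tx": 0,"ty": 0,"tz": 0.1,"ax": 0,"ay": 0,"az": 0,"gripper": 0.2},
    {"tx": 0,"ty": 0,"tz": 0.2,"ax": 0,"ay": 0,"az": 0,"gripper": 0.2},
    {"tx": 0,"ty": 0,"tz": 0.3,"ax": 0,"ay": 0,"az": 0,"gripper": 0.2},
    {"tx": 0,"ty": 0,"tz": 0.4,"ax": 0,"ay": 0,"az": 0,"gripper": 0.2},
    {"tx": 0,"ty": 0,"tz": 0.5,"ax": 0,"ay": 0,"az": 0,"gripper": 0.2},
    {"tx": 0,"ty": 0,"tz": 0.6,"ax": 0,"ay": 0,"az": 0,"gripper": 0.2},
    {"tx": 0,"ty": 0,"tz": 0.7,"ax": 0,"ay": 0,"az": 0,"gripper": 0.2},
    {"tx": 0,"ty": 0,"tz": 0.7,"ax": 0,"ay": 0,"az": 0,"gripper": 0.2},
  ],
)

```text
t: 16.82
tcp_pos: [608.3, 93.3, 75.7]
tcp_rot: [0.767, -0.642, -0.001, 0.0]
force: [0.6, 0.4, -4.0]
gripper_width: 41.9
```

Run:
```python
from h import *
where()
```

```text
t16.82 foot bx 1.22 by 0.90 h -20.54  leanx 0.07 leany -0.02 deg  F x 0.7 y 0.3 z -4.0 ftq [ 0.02 -0.13 -0.06] w41.9
```

Call:
play_rows(
  steps=[
    {"tx": 0,"ty": 0,"tz": 0.05,"ax": 0,"ay": 0,"az": 0,"gripper": 0.2},
    {"tx": 0,"ty": 0,"tz": 0.1,"ax": 0,"ay": 0,"az": 0,"gripper": 0.2},
    {"tx": 0,"ty": 0,"tz": 0.15,"ax": 0,"ay": 0,"az": 0,"gripper": 0.2},
    {"tx": 0,"ty": 0,"tz": 0.2,"ax": 0,"ay": 0,"az": 0,"gripper": 0.2},
    {"tx": 0,"ty": 0,"tz": 0.25,"ax": 0,"ay": 0,"az": 0,"gripper": 0.2},
    {"tx": 0,"ty": 0,"tz": 0.25,"ax": 0,"ay": 0,"az": 0,"gripper": 0.2},
  ],
)

```text
t: 17.32
tcp_pos: [608.3, 93.3, 73.1]
tcp_rot: [0.767, -0.642, -0.0, 0.0]
force: [0.3, -0.4, -4.2]
gripper_width: 41.6
```

Run:
```python
from h import *
where()
```

```text
t17.32 foot bx 1.25 by 0.89 h -23.14  leanx 0.07 leany -0.02 deg  F x 0.3 y -0.4 z -4.2 ftq [ 0.03 -0.06 -0.01] w41.6
```

Call:
play_rows(
  steps=[
    {"tx": 0,"ty": 0,"tz": 0.05,"ax": 0,"ay": 0,"az": 0,"gripper": 0.2},
    {"tx": 0,"ty": 0,"tz": 0.08,"ax": 0,"ay": 0,"az": 0,"gripper": 0.2},
    {"tx": 0,"ty": 0,"tz": 0.1,"ax": 0,"ay": 0,"az": 0,"gripper": 0.2},
    {"tx": 0,"ty": 0,"tz": 0.1,"ax": 0,"ay": 0,"az": 0,"gripper": 0.2},
    {"tx": 0,"ty": 0,"tz": 0.1,"ax": 0,"ay": 0,"az": 0,"gripper": 0.2},
  ],
)

```text
t: 17.73
tcp_pos: [608.4, 93.3, 72.5]
tcp_rot: [0.767, -0.642, -0.0, 0.0]
force: [-2.0, -0.3, 3.0]
gripper_width: 42.2
```

Run:
```python
from h import *
where()
```

```text
t17.73 foot bx 1.30 by 0.84 h -23.72  leanx 0.06 leany -0.01 deg  F x -2.0 y 0.1 z 3.0 ftq [-0.02  0.48 -0.04] w42.2
```

Call:
play_rows(
  steps=[
    {"tx": 0,"ty": 0,"tz": 0,"ax": 0,"ay": 0,"az": 0,"gripper": 0.3},
    {"tx": 0,"ty": 0,"tz": 0,"ax": 0,"ay": 0,"az": 0,"gripper": 0.6},
    {"tx": 0,"ty": 0,"tz": 0,"ax": 0,"ay": 0,"az": 0,"gripper": 0.75},
    {"tx": 0,"ty": 0,"tz": 0,"ax": 0,"ay": 0,"az": 0,"gripper": 0.85},
    {"tx": 0,"ty": 0,"tz": 0,"ax": 0,"ay": 0,"az": 0,"gripper": 0.85},
    {"tx": 0,"ty": 0,"tz": -2,"ax": 0,"ay": 0,"az": 0,"gripper": 0.85},
    {"tx": 0,"ty": 0,"tz": -5,"ax": 0,"ay": 0,"az": 0,"gripper": 0.85},
    {"tx": 0,"ty": 0,"tz": -9,"ax": 0,"ay": 0,"az": 0,"gripper": 0.85},
    {"tx": 0,"ty": 0,"tz": -9,"ax": 0,"ay": 0,"az": 0,"gripper": 0.85},
    {"tx": 0,"ty": 0,"tz": -9,"ax": 0,"ay": 0,"az": 0,"gripper": 0.85},
  ],
)

```text
t: 18.57
tcp_pos: [610.4, 93.2, 165.7]
tcp_rot: [0.767, -0.642, 0.002, -0.001]
force: [0.8, 0.1, -1.1]
gripper_width: 72.7
```

Run:
```python
from h import *
where()
f=r.grab_frame("wrist"); cv2.imwrite("pics/w12.png",f["img"][:,:,::-1])
g=r.grab_frame("scene"); crop(g,345,190,110,90,7,"pics/s12.png")
Rt,p,s=tool();print(p)
for b,z in (((608.3,93.3),88),((608.3,93.3),60)):
    P=np.array([[b[0]+22*np.cos(t),b[1]+22*np.sin(t),z] for t in np.linspace(0,6.283,73)]); q=w2px(f,P);print(z,q.min(0).round(1),q.max(0).round(1)); q=(w2px(g,P)+.5-[345,190])*7-.5;print(q.min(0).round(),q.max(0).round())
```

```text
t18.57 foot bx 3.47 by 0.37 h 69.53  leanx -0.26 leany 0.06 deg  F x 0.8 y 0.0 z -1.1 ftq [-0.06  0.01  0.  ] w72.7
[608.41554324  93.28266537 162.0772785 ]
88 [284.2 212.5] [363.9 286.9]
[284. 272.] [427. 368.]
60 [288.3 199.6] [359.7 267. ]
[277. 338.] [417. 434.]
```

View pics/w12.png

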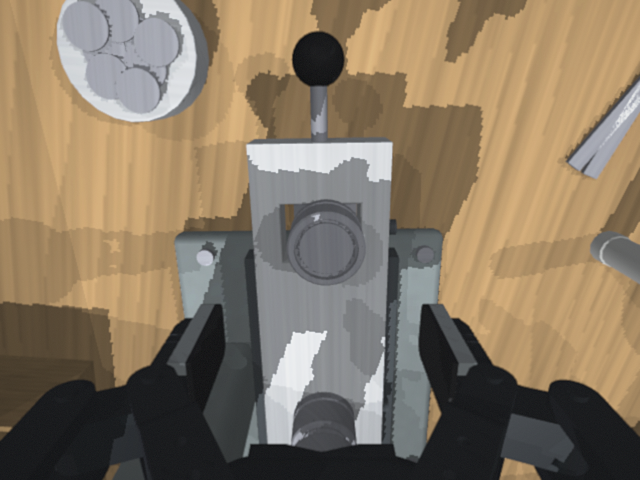

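View pics/s12.png

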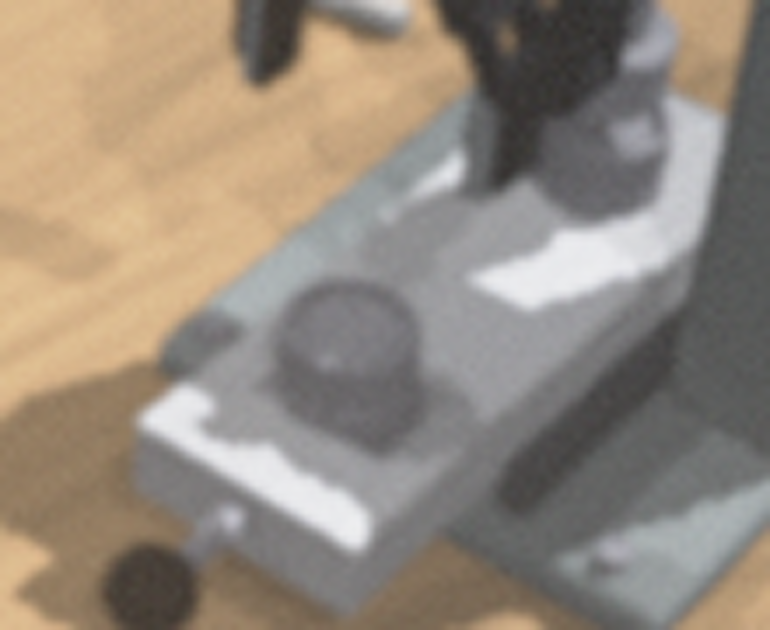

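Run:
```python
from h import *
f=r.grab_frame("wrist");Rt,p,s=tool();print(p)
print("knob wrist",px2w(f,(318,59.5),48))
print(need((630.3,-5,100),Rphi(PHI)),need((630.3,-5,39),Rphi(PHI)))
```

```text
[607.95901923  93.31442852 161.3205422 ]
knob wrist [626.77896539  -4.5332613   48.        ]
(array([10.075, -0.484,  6.125]), array([ 0.14,  0.03, -0.01])) (array([10.078, -0.498, 12.225]), array([ 0.14,  0.03, -0.01]))
```

Call:
play_rows(
  force=30,
  steps=[
    {"tx": 3.5,"ty": -0.2,"tz": 0,"ax": 0,"ay": 0,"az": 0,"gripper": 0.65},
    {"tx": 7,"ty": -0.4,"tz": 2,"ax": 0,"ay": 0,"az": 0,"gripper": 0.65},
    {"tx": 10,"ty": -0.5,"tz": 5,"ax": 0,"ay": 0,"az": 0,"gripper": 0.65},
    {"tx": 10,"ty": -0.5,"tz": 7,"ax": 0,"ay": 0,"az": 0,"gripper": 0.65},
    {"tx": 10,"ty": -0.45,"tz": 7,"ax": 0,"ay": 0,"az": 0,"gripper": 0.65},
    {"tx": 10,"ty": -0.45,"tz": 7,"ax": 0,"ay": 0,"az": 0,"gripper": 0.65},
    {"tx": 10,"ty": -0.45,"tz": 8.5,"ax": 0,"ay": 0,"az": 0,"gripper": 0.65},
    {"tx": 10,"ty": -0.45,"tz": 10,"ax": 0,"ay": 0,"az": 0,"gripper": 0.65},
    {"tx": 10,"ty": -0.45,"tz": 11.5,"ax": 0,"ay": 0,"az": 0,"gripper": 0.65},
    {"tx": 10,"ty": -0.45,"tz": 12.2,"ax": 0,"ay": 0,"az": 0,"gripper": 0.65},
    {"tx": 10,"ty": -0.45,"tz": 12.2,"ax": 0,"ay": 0,"az": 0,"gripper": 0.65},
    {"tx": 10,"ty": -0.45,"tz": 12.2,"ax": 0,"ay": 0,"az": 0,"gripper": 0.65},
    {"tx": 10,"ty": -0.45,"tz": 12.2,"ax": 0,"ay": 0,"az": 0,"gripper": 0.65},
  ],
)

```text
t: 19.8
tcp_pos: [630.6, -4.1, 40.9]
tcp_rot: [0.767, -0.642, -0.0, 0.0]
force: [-0.9, -0.4, 0.1]
gripper_width: 55.6
```

Run:
```python
from h import *
where();f=r.grab_frame("wrist"); cv2.imwrite("pics/w13.png",f["img"][:,:,::-1])
g=r.grab_frame("scene"); crop(g,320,150,180,150,4,"pics/s13.png");print(tool()[1])
```

```text
t19.80 foot bx 6.01 by -98.93 h -55.28  leanx 0.03 leany 0.01 deg  F x -0.9 y -0.3 z 0.1 ftq [-0.03  0.04 -0.01] w55.6
[630.51765547  -4.33550476  40.71459668]
```

View pics/w13.png

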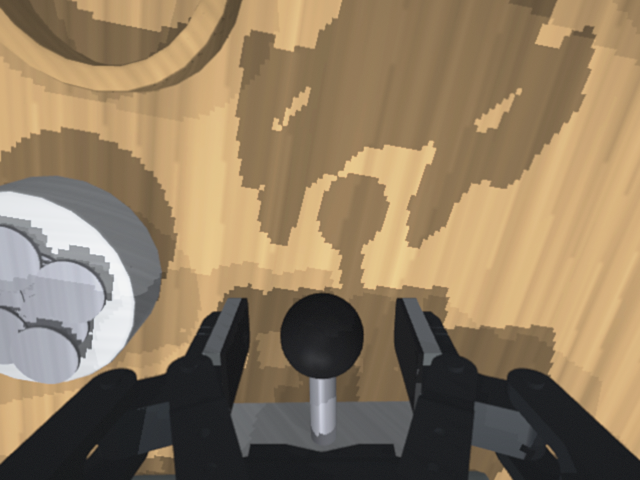

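View pics/s13.png

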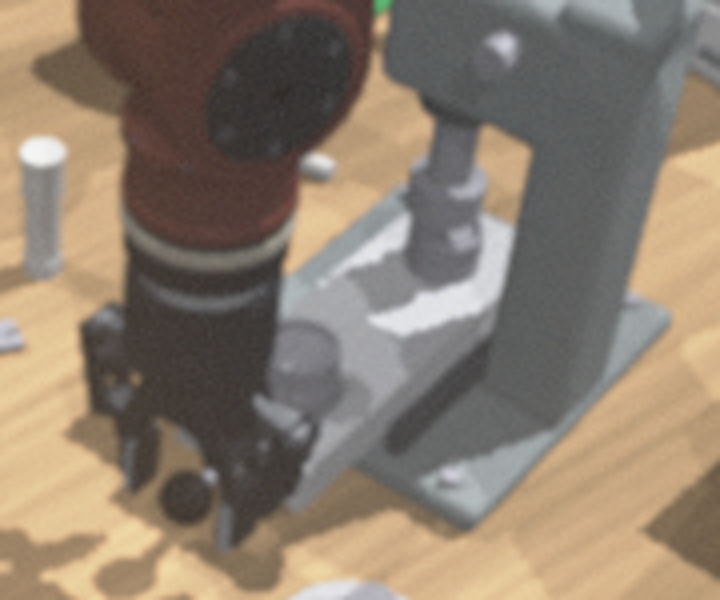

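Call:
play_rows(
  force=30,
  steps=[
    {"tx": 0.4,"ty": 0,"tz": 0,"ax": 0,"ay": 0,"az": 0,"gripper": 0.5},
    {"tx": 0.4,"ty": 0,"tz": 0,"ax": 0,"ay": 0,"az": 0,"gripper": 0.3},
    {"tx": 0.4,"ty": 0,"tz": 0,"ax": 0,"ay": 0,"az": 0,"gripper": 0.2},
    {"tx": 0.4,"ty": 0,"tz": 0,"ax": 0,"ay": 0,"az": 0,"gripper": 0.2},
    {"tx": 0.4,"ty": 0,"tz": 0,"ax": 0,"ay": 0,"az": 0,"gripper": 0.2},
    {"tx": 0.4,"ty": 0,"tz": 0,"ax": 0,"ay": 0,"az": 0,"gripper": 0.2},
  ],
)

```text
t: 20.4
tcp_pos: [631.5, -9.0, 41.8]
tcp_rot: [0.767, -0.642, 0.0, 0.001]
force: [-2.2, -2.0, 7.1]
gripper_width: 27.9
```

Run:
```python
from h import *
where()
```

```text
t20.40 foot bx 6.09 by -103.95 h -54.38  leanx 0.01 leany 0.08 deg  F x -2.6 y -1.6 z 7.1 ftq [-0.41  0.69  0.05] w27.9
```

Call:
play_rows(
  force=40,
  steps=[
    {"tx": -0.5,"ty": 0,"tz": 0,"ax": 0,"ay": 0,"az": 0,"gripper": 0.2},
    {"tx": -1.3,"ty": 0,"tz": 0,"ax": 0,"ay": 0,"az": 0,"gripper": 0.2},
    {"tx": -2.1,"ty": 0,"tz": 0,"ax": 0,"ay": 0,"az": 0,"gripper": 0.2},
    {"tx": -2.9,"ty": 0,"tz": 0,"ax": 0,"ay": 0,"az": 0,"gripper": 0.2},
    {"tx": -3.7,"ty": 0,"tz": 0,"ax": 0,"ay": 0,"az": 0,"gripper": 0.2},
    {"tx": -4.5,"ty": 0,"tz": 0,"ax": 0,"ay": 0,"az": 0,"gripper": 0.2},
    {"tx": -5.3,"ty": 0,"tz": 0,"ax": 0,"ay": 0,"az": 0,"gripper": 0.2},
    {"tx": -6,"ty": 0,"tz": 0,"ax": 0,"ay": 0,"az": 0,"gripper": 0.2},
    {"tx": -6,"ty": 0,"tz": 0,"ax": 0,"ay": 0,"az": 0,"gripper": 0.2},
    {"tx": -6,"ty": 0,"tz": 0,"ax": 0,"ay": 0,"az": 0,"gripper": 0.2},
  ],
)

```text
t: 21.23
tcp_pos: [619.9, 50.4, 41.9]
tcp_rot: [0.767, -0.642, -0.0, 0.001]
force: [-5.6, 1.1, 5.2]
gripper_width: 27.5
```

Run:
```python
from h import *
where(); f=r.grab_frame("wrist"); cv2.imwrite("pics/w14.png",f["img"][:,:,::-1]); t=r.grab_frame("top"); crop(t,140,130,200,150,4,"pics/t14.png")
```

```text
t21.23 foot bx 5.08 by -43.46 h -54.32  leanx 0.12 leany 0.05 deg  F x -5.3 y 2.1 z 5.2 ftq [0.26 1.26 0.04] w27.5
```

View pics/w14.png

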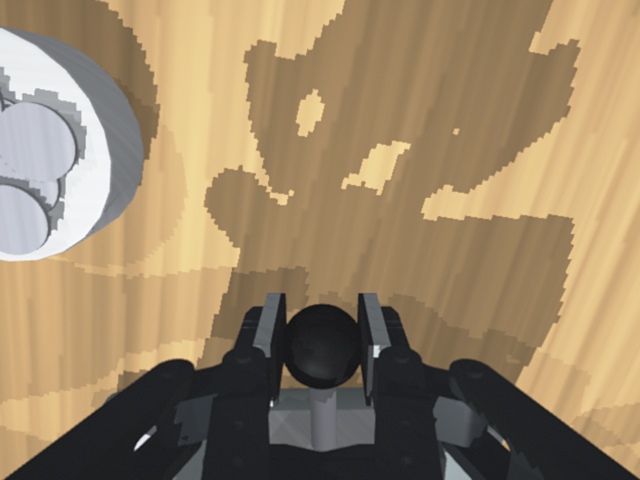

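View pics/t14.png

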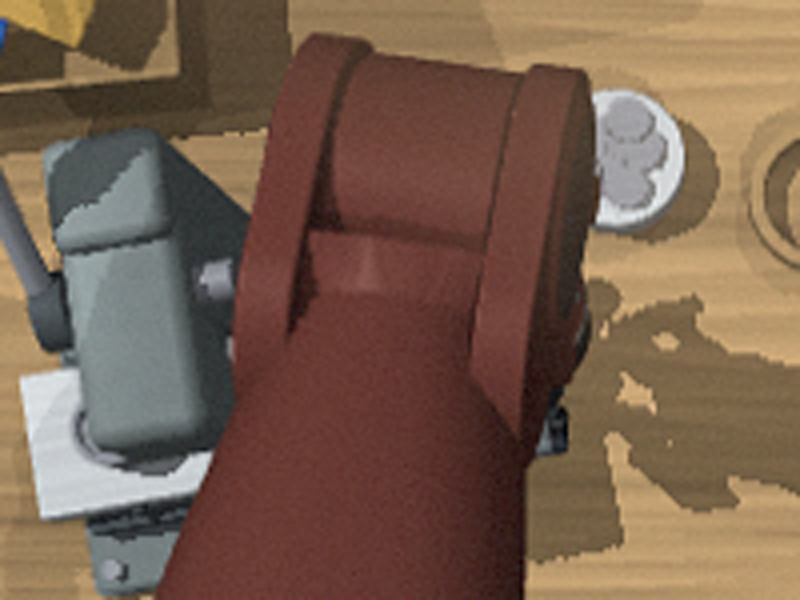

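Run:
```python
from h import *
g=r.grab_frame("scene"); c=np.array([630.5,-4.3,0])-60*ey
for z in (300,330,360,390,420): print(z,w2px(g,[c+[0,0,z]])[0].round(0), "flange",w2px(g,[[630.5,-4.3,z-100]])[0].round(0))
crop(g,320,120,180,150,4,"pics/s14.png")
```

```text
300 [352. 190.] flange [371. 219.]
330 [352. 175.] flange [372. 206.]
360 [353. 160.] flange [373. 193.]
390 [353. 143.] flange [374. 180.]
420 [354. 126.] flange [375. 165.]
```

View pics/s14.png

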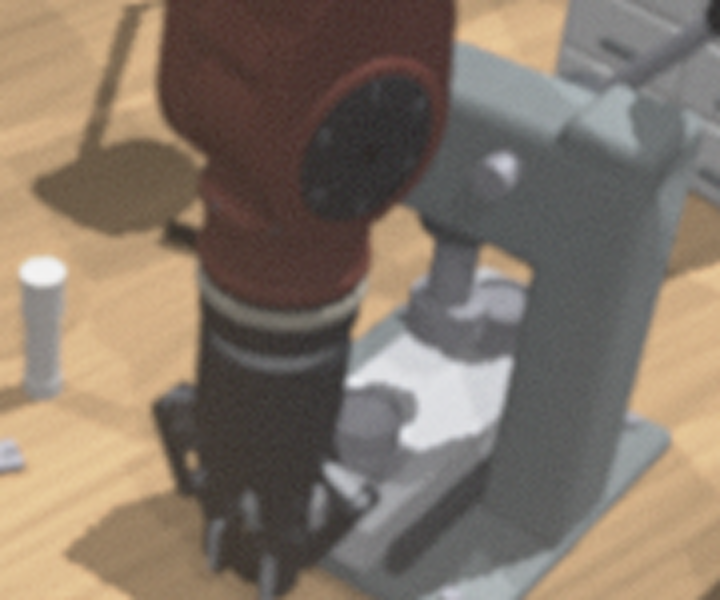

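Call:
play_rows(
  force=40,
  steps=[
    {"tx": -0.7,"ty": 0,"tz": 0,"ax": 0,"ay": 0,"az": 0,"gripper": 0.2},
    {"tx": -1.4,"ty": 0,"tz": 0,"ax": 0,"ay": 0,"az": 0,"gripper": 0.2},
    {"tx": -2.1,"ty": 0,"tz": 0,"ax": 0,"ay": 0,"az": 0,"gripper": 0.2},
    {"tx": -2.8,"ty": 0,"tz": 0,"ax": 0,"ay": 0,"az": 0,"gripper": 0.2},
    {"tx": -3.5,"ty": 0,"tz": 0,"ax": 0,"ay": 0,"az": 0,"gripper": 0.2},
    {"tx": -4.2,"ty": 0,"tz": 0,"ax": 0,"ay": 0,"az": 0,"gripper": 0.2},
    {"tx": -4.2,"ty": 0,"tz": 0,"ax": 0,"ay": 0,"az": 0,"gripper": 0.2},
    {"tx": -4.2,"ty": 0,"tz": 0,"ax": 0,"ay": 0,"az": 0,"gripper": 0.2},
  ],
)

```text
t: 22.05
tcp_pos: [611.8, 92.0, 41.9]
tcp_rot: [0.767, -0.642, -0.001, 0.001]
force: [-5.3, 1.7, 3.9]
gripper_width: 27.7
```

Run:
```python
from h import *
where(); t=r.grab_frame("top"); crop(t,140,130,200,150,4,"pics/t15.png")
```

```text
t22.05 foot bx 4.39 by -1.05 h -54.34  leanx 0.20 leany -0.01 deg  F x -4.9 y 2.6 z 3.9 ftq [0.28 1.21 0.02] w27.7
```

View pics/t15.png

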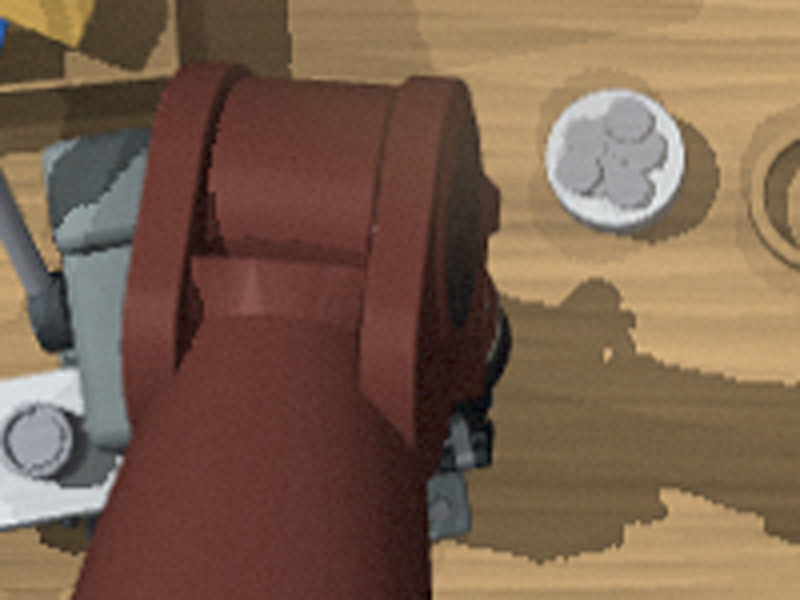

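Run:
```python
from h import *
g=r.grab_frame("scene"); crop(g,320,90,180,150,4,"pics/s15.png"); print(r.sense()["qpos"].round(4),r.sense()["tcp_pos"])
```

```text
[-6.1800e-02  2.2340e-01 -1.3250e-01  1.2184e+00 -2.0000e-04 -1.8097e+00] [611.82659025  91.94592439  41.87256768]
```

View pics/s15.png

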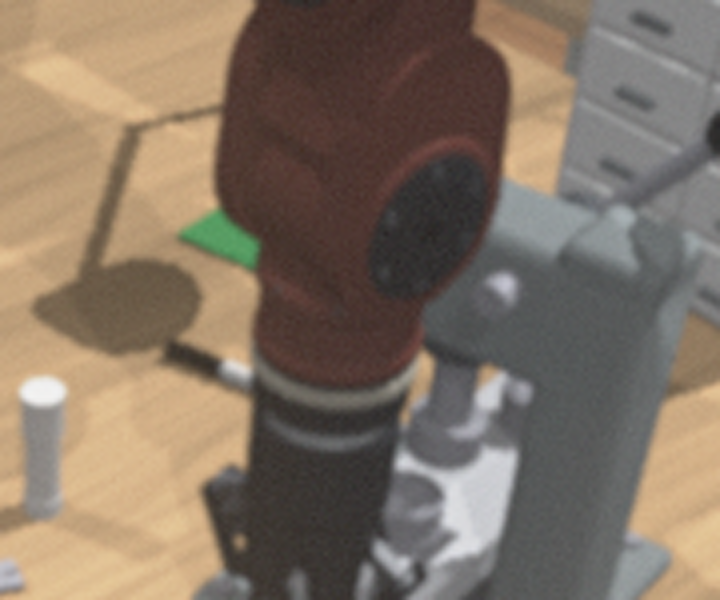

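Run:
```python
from h import *
def ray(f,uv):
    n=cv2.undistortPoints(np.array([[uv]],float),f["K"],f["dist_coeffs"])[0,0]
    d=f["T"][:3,:3]@np.array([n[0],n[1],1]);return f["T"][:3,3],d/np.linalg.norm(d)
g=r.grab_frame("scene");t=r.grab_frame("top")
def tri(a,b):
    o1,d1=ray(g,a);o2,d2=ray(t,b)
    s=np.linalg.lstsq(np.c_[d1,-d2],o2-o1,rcond=None)[0];P,Q=o1+s[0]*d1,o2+s[1]*d2;return ((P+Q)/2).round(0),np.linalg.norm(P-Q).round(1)
print("disc",tri((427,146),(256,197)))
# rim front (far +x) top: scene (440+..)
knob=np.array([611.8,92,0]); ramest=knob[:2]+0
print(where())
```

```text
disc (array([639.,  75., 328.]), np.float64(51.4))
t22.25 foot bx 4.41 by -1.02 h -54.34  leanx 0.20 leany -0.05 deg  F x -5.2 y 2.9 z 4.4 ftq [0.34 1.17 0.09] w27.9
None
```

Run:
```python
from h import *
g=r.grab_frame("scene");t=r.grab_frame("top")
p=tool()[1]
a=r.sense()["qpos"][0]; print(a)
for f,uv,n in ((g,(427,146),"disc"),(g,(400,165),"discbottomleft"),(g,(403,187),"sleeve ring")):
    nn=cv2.undistortPoints(np.array([[uv]],float),f["K"],f["dist_coeffs"])[0,0]; d=f["T"][:3,:3]@np.array([nn[0],nn[1],1]);o=f["T"][:3,3]
    for az in (YAW,a):
        e=np.array([np.cos(az),np.sin(az),0]);e2=np.array([-e[1],e[0],0]); 
        for off in (0,60):
            s=((p+off*e-o)@e)/(d@e); X=o+s*d; print(n,az,off,X.round(0),"lat",((X-p)@e2).round(0))
```

```text
-0.061860763511395946
disc 0.177 0 [599. 163. 280.] lat 72.0
disc 0.177 60 [677.  68. 354.] lat -35.0
disc -0.061860763511395946 0 [615. 144. 295.] lat 52.0
disc -0.061860763511395946 60 [671.  76. 348.] lat -13.0
discbottomleft 0.177 0 [615.  75. 280.] lat -17.0
discbottomleft 0.177 60 [690.  -7. 353.] lat -111.0
discbottomleft -0.061860763511395946 0 [611.  79. 276.] lat -13.0
discbottomleft -0.061860763511395946 60 [667.  18. 331.] lat -70.0
sleeve ring 0.177 0 [611.  95. 218.] lat 3.0
sleeve ring 0.177 60 [687.  10. 301.] lat -94.0
sleeve ring -0.061860763511395946 0 [612.  94. 219.] lat 2.0
sleeve ring -0.061860763511395946 60 [668.  32. 280.] lat -57.0
```

Call:
play_rows(
  force=40,
  steps=[
    {"tx": -0.06,"ty": 0.03,"tz": 0,"ax": 0,"ay": -3,"az": 0,"gripper": 0.2},
    {"tx": -0.12,"ty": 0.06,"tz": 0,"ax": 0,"ay": -6,"az": 0,"gripper": 0.2},
    {"tx": -0.17,"ty": 0.08,"tz": -0.01,"ax": 0,"ay": -9,"az": 0,"gripper": 0.2},
    {"tx": -0.23,"ty": 0.1,"tz": -0.02,"ax": 0,"ay": -12,"az": 0,"gripper": 0.2},
    {"tx": -0.28,"ty": 0.1,"tz": -0.04,"ax": 0,"ay": -15,"az": 0,"gripper": 0.2},
    {"tx": -0.28,"ty": 0.1,"tz": -0.04,"ax": 0,"ay": -15,"az": 0,"gripper": 0.2},
    {"tx": -0.28,"ty": 0.1,"tz": -0.04,"ax": 0,"ay": -15,"az": 0,"gripper": 0.2},
  ],
)

```text
t: 22.93
tcp_pos: [611.4, 94.1, 42.7]
tcp_rot: [0.76, -0.637, -0.101, -0.084]
force: [3.4, 2.1, 1.3]
gripper_width: 27.4
```

Run:
```python
from h import *
where(); print(r.sense()["qpos"].round(3),r.sense()["tcp_pos"])
t=r.grab_frame("top"); crop(t,140,130,200,150,4,"pics/t16.png")
g=r.grab_frame("scene"); crop(g,320,90,180,150,4,"pics/s16.png")
```

```text
t22.93 foot bx 4.41 by 10.54 h -52.28  leanx 0.08 leany -14.89 deg  F x 3.7 y 1.4 z 1.3 ftq [ 0.05 -0.67 -0.09] w27.4
[-0.179  0.285 -0.08   1.301  0.246 -1.937] [611.38718456  94.09640032  42.67736069]
```

View pics/t16.png

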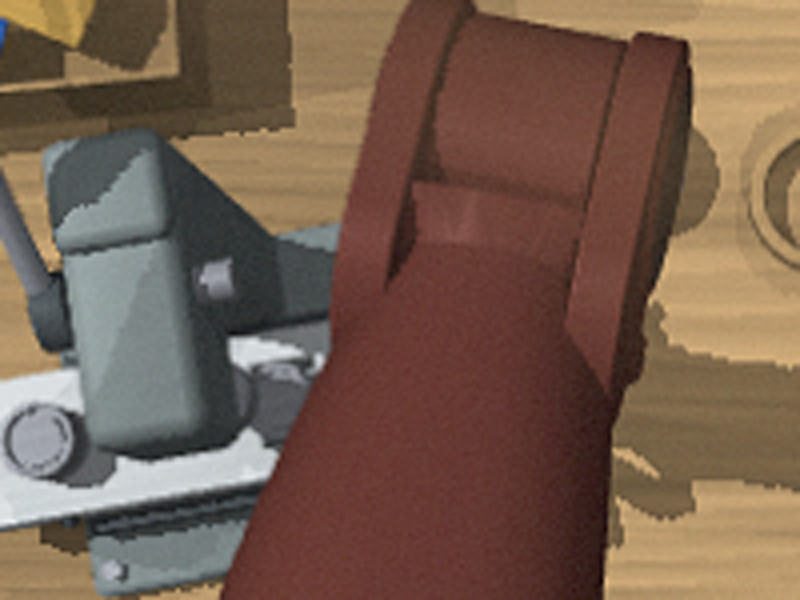

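View pics/s16.png

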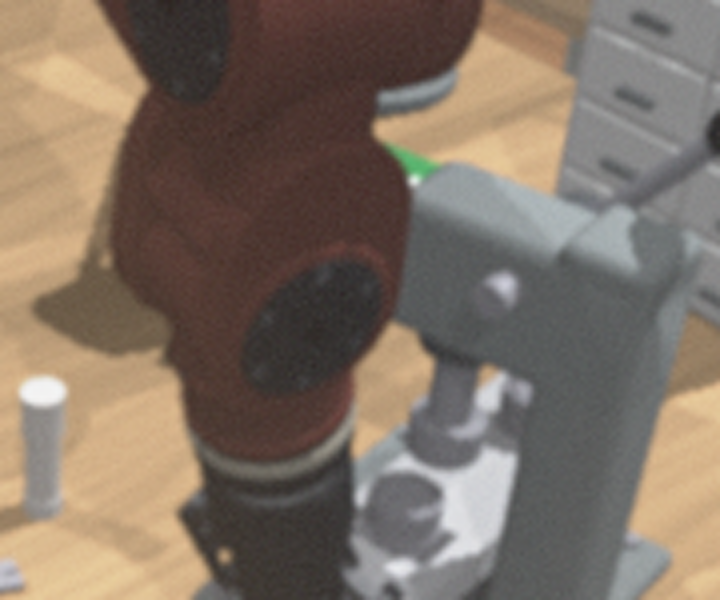

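Call:
play_rows(
  force=40,
  steps=[
    {"tx": -0.48,"ty": 0,"tz": 0.13,"ax": 0,"ay": 0,"az": 0,"gripper": 0.2},
    {"tx": -0.97,"ty": 0,"tz": 0.26,"ax": 0,"ay": 0,"az": 0,"gripper": 0.2},
    {"tx": -1.45,"ty": 0,"tz": 0.385,"ax": 0,"ay": 0,"az": 0,"gripper": 0.2},
    {"tx": -1.93,"ty": 0,"tz": 0.515,"ax": 0,"ay": 0,"az": 0,"gripper": 0.2},
    {"tx": -1.93,"ty": 0,"tz": 0.515,"ax": 0,"ay": 0,"az": 0,"gripper": 0.2},
    {"tx": -1.93,"ty": 0,"tz": 0.515,"ax": 0,"ay": 0,"az": 0,"gripper": 0.2},
  ],
)

```text
t: 23.53
tcp_pos: [607.6, 113.8, 42.7]
tcp_rot: [0.76, -0.636, -0.1, -0.082]
force: [-0.8, -0.5, 1.0]
gripper_width: 27.9
```

Run:
```python
from h import *
where()
```

```text
t23.53 foot bx 4.17 by 30.44 h -52.27  leanx 0.10 leany -14.72 deg  F x -0.9 y -0.3 z 1.0 ftq [-0.58 -0.05  0.07] w27.9
```

Call:
play_rows(
  steps=[
    {"tx": -0.24,"ty": 0,"tz": 0.065,"ax": 0,"ay": 0,"az": 0,"gripper": 0.2},
    {"tx": -0.48,"ty": 0,"tz": 0.13,"ax": 0,"ay": 0,"az": 0,"gripper": 0.2},
    {"tx": -0.48,"ty": 0,"tz": 0.13,"ax": 0,"ay": 0,"az": 0,"gripper": 0.2},
    {"tx": -0.48,"ty": 0,"tz": 0.13,"ax": 0,"ay": 0,"az": 0,"gripper": 0.2},
  ],
)

```text
t: 23.87
tcp_pos: [606.8, 118.2, 42.7]
tcp_rot: [0.76, -0.636, -0.1, -0.082]
force: [-1.0, -5.0, 1.9]
gripper_width: 27.8
```

Run:
```python
from h import *
where()
```

```text
t23.87 foot bx 4.11 by 34.90 h -52.28  leanx 0.11 leany -14.66 deg  F x -1.9 y -4.7 z 1.9 ftq [-1.19 -0.07  0.1 ] w27.8
```

Call:
play_rows(
  steps=[
    {"tx": -0.3,"ty": 0,"tz": 0.08,"ax": 0,"ay": 0,"az": 0,"gripper": 0.2},
    {"tx": -0.58,"ty": 0,"tz": 0.155,"ax": 0,"ay": 0,"az": 0,"gripper": 0.2},
    {"tx": -0.58,"ty": 0,"tz": 0.155,"ax": 0,"ay": 0,"az": 0,"gripper": 0.2},
    {"tx": -0.58,"ty": 0,"tz": 0.155,"ax": 0,"ay": 0,"az": 0,"gripper": 0.2},
  ],
)

```text
t: 24.2
tcp_pos: [606.2, 121.6, 42.7]
tcp_rot: [0.76, -0.637, -0.098, -0.08]
force: [-1.4, -16.0, 1.3]
gripper_width: 27.5
```

Run:
```python
from h import *
where(); t=r.grab_frame("top"); crop(t,140,130,200,150,4,"pics/t17.png")
```

```text
t24.20 foot bx 4.08 by 38.17 h -52.34  leanx 0.12 leany -14.40 deg  F x -4.2 y -15.5 z 1.3 ftq [-3.2   0.08  0.31] w27.5
```

View pics/t17.png

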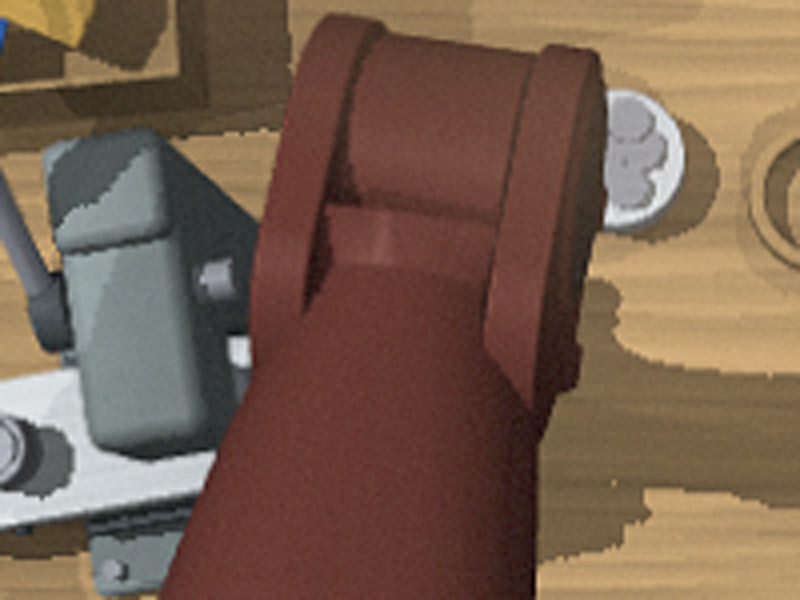

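Call:
play_rows(
  force=60,
  steps=[
    {"tx": -0.2,"ty": 0,"tz": 0.05,"ax": 0,"ay": 0,"az": 0,"gripper": 0.2},
    {"tx": -0.35,"ty": 0,"tz": 0.09,"ax": 0,"ay": 0,"az": 0,"gripper": 0.2},
    {"tx": -0.35,"ty": 0,"tz": 0.09,"ax": 0,"ay": 0,"az": 0,"gripper": 0.2},
  ],
)

```text
t: 24.5
tcp_pos: [606.1, 121.5, 42.8]
tcp_rot: [0.76, -0.638, -0.095, -0.078]
force: [-1.6, -19.7, 3.0]
gripper_width: 27.0
```

Run:
```python
from h import *
where(); r.grab_frame("top"); where()
f=r.grab_frame("wrist"); cv2.imwrite("pics/w18.png",f["img"][:,:,::-1])
```

```text
t24.50 foot bx 4.03 by 37.91 h -52.30  leanx 0.13 leany -14.02 deg  F x -5.1 y -19.1 z 3.0 ftq [-4.31  0.15  0.52] w27.0
t24.55 foot bx 4.05 by 37.92 h -52.30  leanx 0.13 leany -14.03 deg  F x -5.2 y -18.6 z 3.9 ftq [-4.18  0.18  0.47] w26.8
```

View pics/w18.png

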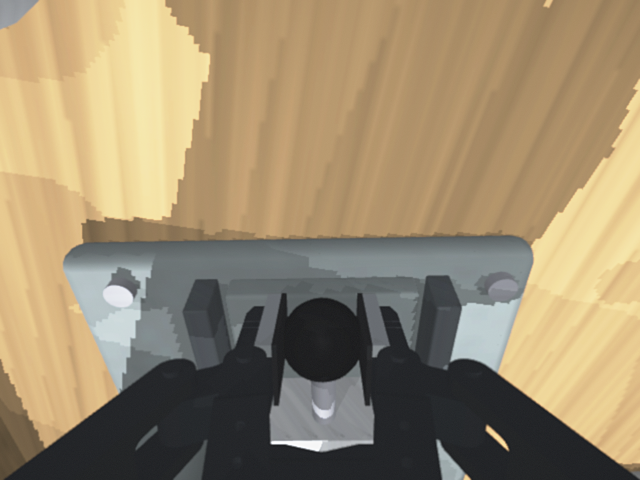

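Call:
play_rows(
  force=30,
  steps=[
    {"tx": 0,"ty": 0,"tz": 0,"ax": 0,"ay": 0,"az": 0,"gripper": 0.3},
    {"tx": 0,"ty": 0,"tz": 0,"ax": 0,"ay": 0,"az": 0,"gripper": 0.44},
    {"tx": 0,"ty": 0,"tz": 0,"ax": 0,"ay": 0,"az": 0,"gripper": 0.45},
    {"tx": 0,"ty": 0,"tz": 0,"ax": 0,"ay": 0,"az": 0,"gripper": 0.45},
    {"tx": 0,"ty": 0,"tz": 0,"ax": 0,"ay": 0,"az": 0,"gripper": 0.45},
  ],
)

```text
t: 25.02
tcp_pos: [606.0, 121.9, 42.7]
tcp_rot: [0.76, -0.638, -0.096, -0.078]
force: [0.0, 0.3, 0.8]
gripper_width: 38.5
```

Run:
```python
from h import *
where()
f=r.grab_frame("wrist"); cv2.imwrite("pics/w19.png",f["img"][:,:,::-1])
```

```text
t25.02 foot bx 4.01 by 38.34 h -52.34  leanx 0.14 leany -14.06 deg  F x 0.1 y 0.3 z 0.8 ftq [-0.24 -0.07  0.01] w38.5
```

View pics/w19.png

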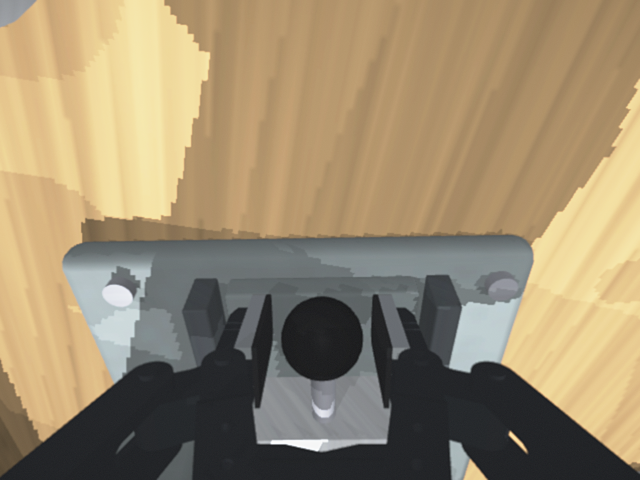

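Released with no contact. Next I retreat along the tool axis, up and away to -y, and check the result.

Call:
play_rows(
  steps=[
    {"tx": 0,"ty": 0,"tz": -1,"ax": 0,"ay": 0,"az": 0,"gripper": 0.45},
    {"tx": 0,"ty": 0,"tz": -2.5,"ax": 0,"ay": 0,"az": 0,"gripper": 0.45},
    {"tx": 0,"ty": 0,"tz": -4.5,"ax": 0,"ay": 0,"az": 0,"gripper": 0.45},
    {"tx": 2,"ty": 0,"tz": -7,"ax": 0,"ay": 0,"az": 0,"gripper": 0.45},
    {"tx": 5,"ty": 0,"tz": -10,"ax": 0,"ay": 0,"az": 0,"gripper": 0.45},
    {"tx": 9,"ty": 0,"tz": -13,"ax": 0,"ay": 0,"az": 0,"gripper": 0.45},
    {"tx": 13,"ty": 0,"tz": -14,"ax": 0,"ay": 0,"az": 0,"gripper": 0.45},
    {"tx": 16,"ty": 2,"tz": -14,"ax": 0,"ay": 0,"az": 0,"gripper": 0.45},
    {"tx": 16,"ty": 4,"tz": -14,"ax": 0,"ay": 0,"az": 0,"gripper": 0.45},
    {"tx": 16,"ty": 4,"tz": -14,"ax": 0,"ay": 0,"az": 0,"gripper": 0.45},
    {"tx": 16,"ty": 4,"tz": -14,"ax": 0,"ay": 0,"az": 0,"gripper": 0.45},
  ],
)

```text
t: 25.98
tcp_pos: [599.6, -72.3, 140.0]
tcp_rot: [0.759, -0.639, -0.096, -0.079]
force: [0.4, 0.5, -0.4]
gripper_width: 38.1
```

Run:
```python
from h import *
where()
t=r.grab_frame("top"); crop(t,60,100,380,280,2.1,"pics/t20.png");g=r.grab_frame("scene"); crop(g,340,100,180,180,3.3,"pics/s20.png"); cv2.imwrite("pics/s20f.png",g["img"][:,:,::-1])
```

```text
t25.98 foot bx -36.51 by -151.71 h 44.92  leanx 0.09 leany -14.06 deg  F x 0.5 y 0.4 z -0.4 ftq [-0.22 -0.05  0.  ] w38.1
```

View pics/t20.png

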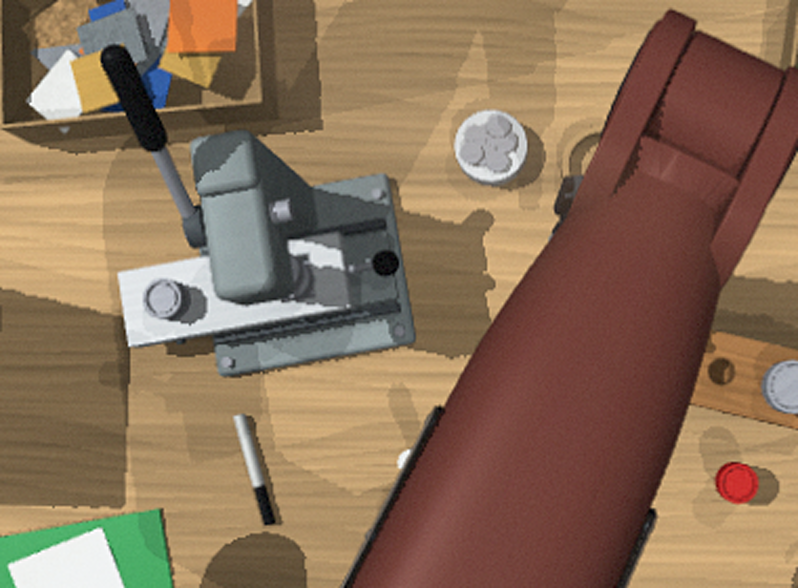

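View pics/s20.png

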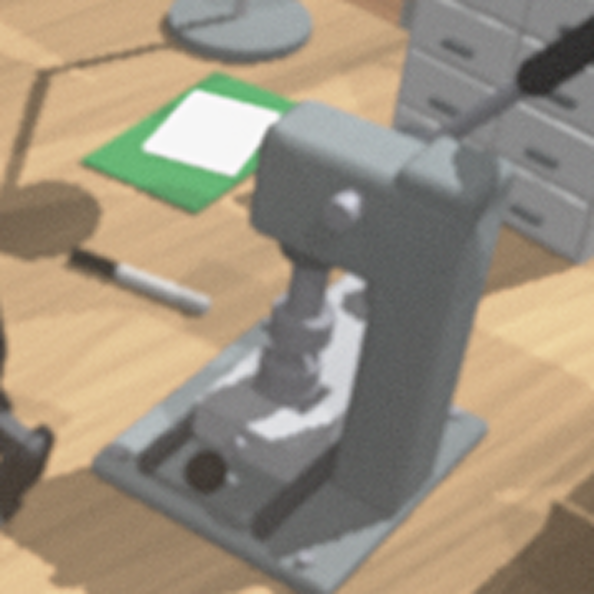

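View pics/s20f.png

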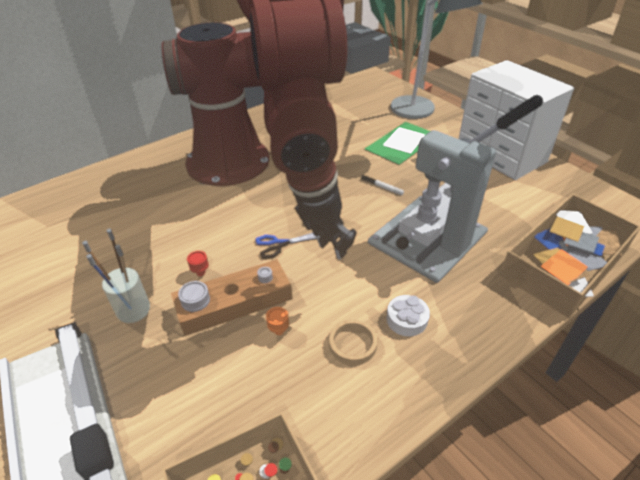

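Run:
```python
from h import *
t=r.grab_frame("top")
P=lambda x,y,z:px2w(t,((x+.5)/2.1-.5+60,(y+.5)/2.1-.5+100),z)
k=P(385,263,48);k0=px2w(t,(298.2,215),48);print("knob",k,"travel",(k-k0)@ey)
# foot end corners at z18, foot other end corners
a=P(387,175,18);b=P(413,342,18);print("foot end - knob",((a+b)/2-k)@ey, a,b)
```

```text
knob [605.99372942 122.18154849  48.        ] travel 130.6729622749107
foot end - knob -13.576302477448488 [711.6867213  127.50226049  18.        ] [520.05836236  92.81135907  18.        ]
```

Run:
```python
from station import r
print(r.sign_off())
```

```text
the job is handed in; nothing more can be done
None
```

I fitted the 44 mm die in the empty seat, pushed the slide to its stop, let go, and handed the job in at about t = 26 s. The sign-off gave no verdict.

- **Fitting:** I took the middle die from the rack and leaned it 10°. The shank edge found the bore by feel; the bush sits about 4 mm toward the robot. Straightened, the die slid in freely and met a firm stop at a measured depth of 23.7 mm (24 mm is home). Upward force was about 7 N there, and measured forces on the tool stayed below about 8 N throughout the fitting.
- **Slide:** I pushed it by the knob until it stopped moving, with the force rising from about 5 N to 19 N. From the pictures, the knob travelled 131 mm and stands about 13.6 mm from the end of the press foot, where 15 mm is expected. That puts the slide within about 2 mm of its stop, which is also my measurement error.
- **Last checks:** After letting go, the force on the tool was near zero and the gripper stood clear of everything. The other dies and bench items look unmoved, though the arm hid part of the bench from the top camera. The die looked flush and upright before the slide was pushed. Under the ram I could only judge it from a small, partly hidden view.
- **Disagreements:** The cameras differed by 1–2 mm on the bore and knob positions. I settled the bore by touch and the knob by centring it between the jaws.

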